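# Get the collar from behind the tall blanks for drilling

## Task

The low brass collar at the back of the green rack is wanted on the drilling fixture. First move the brass tube and the aluminium block that stand in front of it over to the black rubber mat, then set the collar flat and centred on the fixture's round seat, and only then stand the tube and the block back upright, each on the very spot in the rack it came from. Do not knock the tube or the block over, and leave the hammer, the oil bottle and the parts tray where they are.

Things in the scene. Friction and masses are not known exactly. Their poses are not given: they have to be found in the camera images.
- tube_mid (a point): Centre (half-way up) of the tall upright brass tube: round, outer diameter 44 mm, bore 30 mm, 90 mm high, about 0.5 kg. Loose. z axis along the tube, up. At the start it stands on one of the two front places of the rack (left or right varies); remember which one.
- block_mid (a point): Centre (half-way up) of the tall upright bare aluminium block: square, 44 x 44 mm, 90 mm high, one large and four small dark holes in its top, about 0.45 kg. Loose. z axis up, x and y axes square to its sides. At the start it stands on the other front place of the rack, its sides parallel to the rack's to within 5 degrees.
- collar_mid (a point): Centre (half-way up) of the low brass collar: a thick ring, outer diameter 52 mm, bore 28 mm, 28 mm high, about 0.36 kg. Loose, lies flat with z up. At the start it lies in the rack behind the tube and the block, between two rails; 10 mm of free gap separates it from the tall pieces.
- rack: Fixed green plate 170 (x) by 150 (y) mm, top 8 mm above origin (centre of underside); x to its rear, z up. Front places (dark marks): x -45, y +27 and -27 mm, tall pieces there 10 mm apart. Collar: x +13, y 0, between rails (|y| 37 to 47, x -13 to 39, top 38 mm high): take the collar and the tall pieces with fingers in front and behind (along x). Rear lip x 79 to 85, 18 mm high.
- mat: Fixed black rubber mat with a thin grey border line, 130 mm (its x) by 210 mm (its y), 4 mm thick; origin at the centre of its underside, z up. The side area for the tube and the block. It is empty at the start.
- fixture: Fixed drilling fixture: dark steel base plate 120 x 120 mm, 12 mm thick, with a round bright steel seat of 64 mm diameter in its middle, the seat's top 18 mm above the bench, and four low bolt heads (4 mm) at the corners. Origin at the centre of the underside, z up. It is empty at the start.
- hammer: Bystander: a 240 mm hammer lying beyond the work. Origin on the bench under it.
- oil_bottle: Bystander: white plastic bottle with a red cap, 56 mm diameter, 120 mm high, upright. Origin at the centre of its underside.
- parts_tray: Bystander: clear tray of small brass parts, 80 (x) by 120 (y) mm, 45 mm high. Origin at the centre of its underside.
Not all that is in view belongs to the job. What is shaped like the part that bears block_mid but pink is not meant. Leave any pink or purple look-alike of the part that bears collar_mid alone.

How it is judged:
By the outcome, as a careful person would: the job done as asked, in the order asked, and still so for the second after the job is handed in, with the robot touching nothing.
It also fails if it takes over 136 s, if anything falls off the work surface, if the arm or the gripper's body presses on something with over 40 N, if the wrist force passes 120 N, or if a joint passes its speed limit or range.

## Robot

A 7-joint arm with a two-finger parallel gripper is mounted at the origin on the work surface. World frame = base frame: x ahead of the robot, y to its left, z up, the work surface at z = 0. Lengths are in m, angles in rad, forces in N, time in s.
With the tool pointing down it reaches from about 0.425 to 0.95 m from the base axis. Payload 4.7 kg.
Tool frame: the origin (TCP) lies midway between the tips of the shut fingers; the grasp point (between the pads) lies 19 mm behind it; z points along the fingers, y is the line along which they close (so a half turn about z gives the same grasp; the last joint's range is limited). The gripper opens to 87 mm and grips with 3 to 60 N. Pads are 19 mm wide; open, the fingers measure 117 mm over their backs; the gripper's body (75 mm by 190 mm) begins 51 mm behind the grasp point.
Start: joints at [-1.25, 0.469, -0.049, 1.532, 0.024, 1.141, -0.082], TCP at [0.231, 0.634, 0.223] pointing down, gripper open.
Joint ranges: [-2.59, 2.59], [-0.33, 1.99], [-1.39, 1.29], [0.1, 2.45], [-1.04, 4.18], [0.21, 1.99], [-2.66, 2.66]. Speed limits (rad/s): [2.57, 2.57, 3.14, 3.14, 3.14, 3.14, 3.14].

## Interface

Orientations are given as a unit quaternion [w, x, y, z].
In Python, from workcell import ctrl gives the robot as it stands.
- The arm moves only by the shell command python3 -m inch 'ROWS' [FORCE]. ROWS is JSON, a list of rows, each an object of numbers: "rx", "ry", "rz": the turn, a rotation vector about the tool's x, y, z in rad; "dx", "dy", "dz": the shift along the tool's x, y, z in m; "gripper": the finger opening in m, from 0 to 0.087. In form: [{"rx": .., "ry": .., "rz": .., "dx": .., "dy": .., "dz": .., "gripper": ..}, ...]. A call has 1 to 12 rows; each row is the pose to reach, as a shift and turn from the pose commanded when the call began, along the tool's axes at that moment; what a row does not reach only later rows make up. A row lasts 1/12 s, in which the tool goes at most 41.7 mm and 7.16 degrees, less where a joint would pass 70% of its speed; a pose out of reach is approached as far as the arm can. A call with a gripper value outside its range is refused whole. The fingers move at their own pace and stop on an object; FORCE is the grip in N (left out, the last holds). Time passes only in rows, so rows that repeat a pose let the fingers close. It gives the time, the measured TCP pose, the force, the opening and the grip force at its end, in the units of the state.
- ctrl.read_state(): the state, without advancing time (a new reading comes with each control period).
- ctrl.snapshot(name): name is "scene" or "top"; returns a dict with "color" (420x560x3 uint8, red, green, blue), "range_z" (420x560 float32, m along the optical axis (not along the pixel's ray), 0 where there is no reading), "fx", "fy", "cx", "cy" (pixels), "k1" (the pictures are not rectified: a ray, as slopes to the right and down, at radius r is drawn at 1 + k1 r^2 times it, then the intrinsics apply), "cam_to_world" (4x4, takes a point from camera to world coordinates). Camera axes: x right, y up, looking along -z (the intrinsics and any distortion apply to the point x, -y, -z); pixel columns grow to the right and rows downward; lengths in m; the calibration is good to about 2 mm. A picture is of the moment at which its call begins.
- ctrl.close_job(): hands the job in; it is judged then, once.
Trained networks look in the newest picture that a camera, given by its name, has taken for a name from the list of things; names that differ only in an ending like _2 or _b are one class to them, and where a whole thing is asked for, a point or a joint stands for the part that bears it (a point fixed in the world has none). Each returns a list of dicts, best first, with "p" (0 to 1); they miss things now and then, are a little off and sometimes report something else, mostly with a low value. They report only what shows in the picture. A call takes as long as a camera call. They do not tell look-alikes from the thing itself.
- ctrl.trace(target, camera): "pixels" (420x560 bool, what is visible of it).
- ctrl.place_of(target, camera): "centre" ([x, y, z] in m, in the coordinates of the camera as it stood for that picture, good to about 4 mm: a listed point, or the origin of a listed thing).
The state is a dict: "time_s": time; "joint_positions": joint angles; "joint_vel": joint speeds; "tau": joint torques, N m; "eef_pos": TCP position; "ee_rot": TCP orientation; "contact_force": force on the tool from outside, world axes, zero at the start; "torque": the same for the moment, N m; "finger_gap": finger opening in m; "gripper_force": force on a finger pad.
Only numpy, scipy, OpenCV 4.12 (cv2) and the standard library are available. Lean on these libraries where they do the work, as an engineer would, in place of code of your own. Each camera call takes 0.05 s, during which the arm holds its last target. There are 200 camera calls.

## Working session

There is one attempt and no reset: what is moved stays moved. The work goes in short steps, Python scripts to look and compute and a shell command to move; the robot and the scene stay as the last step left them, time stands still between calls to the robot, and variables do not carry over. Pictures are saved under pics/ and viewed, at most 14 in all, crops included, and the job is handed in when it is done.

```bash
ls; mkdir -p pics; cat > h.py <<'E'
import numpy as np, cv2
from workcell import ctrl
from scipy.spatial.transform import Rotation as R
def snap(n,f=None):
    s=ctrl.snapshot(n)
    if f: cv2.imwrite('pics/'+f,s['color'][:,:,::-1])
    return s
def pts(s):
    h,w=s['range_z'].shape
    K=np.array([[s['fx'],0,s['cx']],[0,s['fy'],s['cy']],[0,0,1.]])
    v,u=np.mgrid[:h,:w]
    n=cv2.undistortPoints(np.stack([u,v],-1).reshape(-1,1,2).astype(float),K,np.array([s['k1'],0,0,0,0.])).reshape(h,w,2)
    z=s['range_z']; T=np.array(s['cam_to_world'])
    P=np.stack([n[...,0]*z,-n[...,1]*z,-z],-1)@T[:3,:3].T+T[:3,3]
    P[z<=0]=np.nan
    return P
def proj(s,p):
    T=np.linalg.inv(np.array(s['cam_to_world'])); c=T[:3,:3]@np.array(p)+T[:3,3]
    a,b=c[0]/-c[2],-c[1]/-c[2]; k=1+s['k1']*(a*a+b*b)
    return s['cx']+s['fx']*a*k, s['cy']+s['fy']*b*k
def toW(s,c):
    T=np.array(s['cam_to_world']); return T[:3,:3]@np.array(c)+T[:3,3]
def rows(target, rot=None):
    "shift in tool axes from measured pose"
    st=ctrl.read_state(); q=np.array(st['ee_rot']); r=R.from_quat(q[[1,2,3,0]])
    return r.inv().apply(np.array(target)-st['eef_pos'])
E
python3 - <<'E'
from h import *
np.set_printoptions(precision=4,suppress=True)
print(ctrl.read_state())
for n in('scene','top'):
    s=snap(n,n+'0.png'); P=pts(s)
    print(n,s['fx'],s['k1'],np.array(s['cam_to_world']))
    for t in['tube_mid','block_mid','collar_mid','rack','mat','fixture','hammer','oil_bottle','parts_tray']:
        for d in ctrl.place_of(t,n):
            w=toW(s,d['centre']); print(t,round(d['p'],2),w,np.round(proj(s,w)))
E
```

```text
pics
{'time_s': 0.0, 'joint_positions': array([-1.2499,  0.4695, -0.0486,  1.5337,  0.0241,  1.141 , -0.0823]), 'joint_vel': array([ 0.0011, -0.0017,  0.0004,  0.0016,  0.0019,  0.0003,  0.0017]), 'tau': array([  0.0002, -50.7986,  -0.0807, -23.615 ,  -0.0613,   0.0381,
         0.0002]), 'eef_pos': array([0.2311, 0.6336, 0.2215]), 'ee_rot': array([-0.0001,  0.174 ,  0.9847, -0.001 ]), 'contact_force': array([-0.3041, -0.301 ,  0.074 ]), 'torque': array([-0.0327, -0.0528,  0.0106]), 'gripper_force': 0.0, 'finger_gap': 0.08732130295240044}
scene 486.90845762618846 0.03479905412739065 [[-0.7993 -0.5002  0.333   1.0043]
 [ 0.6008 -0.678   0.4235  0.6116]
 [ 0.0139  0.5386  0.8425  1.245 ]
 [ 0.      0.      0.      1.    ]]
tube_mid 0.7 [0.4695 0.293  0.0538] [361. 267.]
block_mid 0.97 [0.4602 0.2441 0.0541] [351. 252.]
block_mid 0.97 [0.3494 0.1219 0.0454] [351. 204.]
collar_mid 0.77 [0.6759 0.2639 0.0171] [293. 307.]
collar_mid 0.64 [0.5259 0.2523 0.0188] [333. 273.]
collar_mid 0.46 [ 0.564  -0.4844  0.0034] [184. 122.]
rack 0.82 [ 0.5135  0.2559 -0.004 ] [337. 275.]
rack 0.21 [ 0.744
[... 411 characters left out ...]
[-0.9999 -0.0106 -0.0061  0.0126]
 [-0.0073  0.1198  0.9928  1.2191]
 [ 0.      0.      0.      1.    ]]
tube_mid 0.73 [0.4715 0.2912 0.0547] [194. 250.]
block_mid 0.87 [0.4587 0.2373 0.0564] [212. 254.]
block_mid 0.51 [0.3495 0.1165 0.0496] [254. 292.]
collar_mid 0.61 [0.4175 0.4185 0.0108] [155. 268.]
collar_mid 0.57 [0.6835 0.258  0.0126] [209. 181.]
collar_mid 0.5 [0.5242 0.245  0.0188] [212. 232.]
rack 0.56 [0.5111 0.2555 0.0039] [209. 237.]
mat 0.67 [ 0.5592 -0.2439  0.0017] [373. 220.]
fixture 0.75 [ 0.5077  0.0072 -0.0005] [291. 238.]
hammer 0.64 [0.746  0.0581 0.0018] [274. 161.]
oil_bottle 0.94 [ 0.5659 -0.4859 -0.0019] [450. 217.]
parts_tray 0.59 [0.5502 0.4707 0.0009] [141. 225.]
```

```bash
python3 - <<'E'
import cv2,numpy as np
a=cv2.imread('pics/scene0.png');b=cv2.imread('pics/top0.png')
cv2.imwrite('pics/crop0.png',np.hstack([cv2.resize(a[200:350,270:420],(400,400),interpolation=2),cv2.resize(b[150:310,130:290],(400,400),interpolation=2)]))
E
```

```text
(no output)
```

View pics/scene0.png

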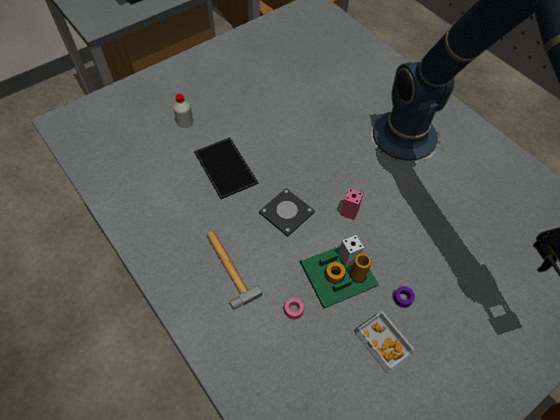

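View pics/top0.png

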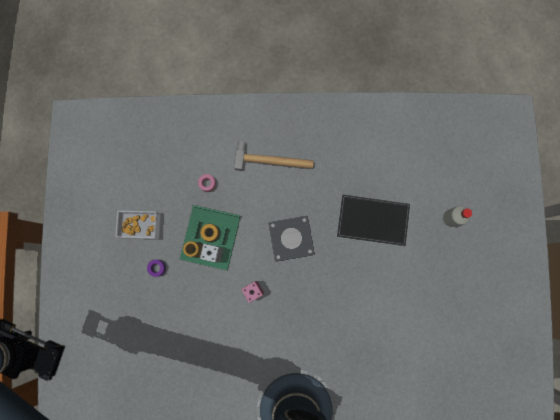

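View pics/crop0.png

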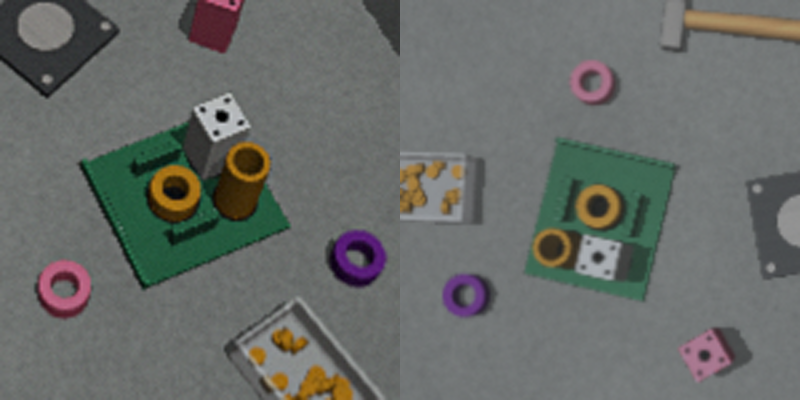

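Brass collar at scene (334,273) / top (209,232), lying between the rack rails, is the one meant. The pink ring at scene (293,307) and the purple one at (403,296) are look-alikes. The bare aluminium block at scene (351,252) is the one on the rack, and the pink one at (352,203) is not. The crop confirms this. The tube stands at rack left (+y), the block at right.

```bash
cat > m.py <<'E'
from h import *
np.set_printoptions(precision=4,suppress=True)
def best(t,n,s,near):
    c=[(np.linalg.norm(np.nanmean(pts(s)[d['pixels']],0)[:2]-near),d) for d in ctrl.trace(t,n)]
    return min(c,key=lambda x:x[0])[1]['pixels'] if c else None
def rect(q,a=False):
    r=cv2.minAreaRect((q*1000).astype(np.float32)); ang=r[2]%90; ang=ang-90 if ang>45 else ang
    return np.array(r[0])/1000,np.round(r[1],1),round(ang,1)
def circ(q):
    c,r=cv2.minEnclosingCircle((q*1000).astype(np.float32)); return np.array(c)/1000,round(r,1)
if __name__=='__main__':
  for n in('scene','top'):
    s=snap(n); P=pts(s); hsv=cv2.cvtColor(s['color'],cv2.COLOR_RGB2HSV).astype(int)
    def reg(c,r,zl,zh): return (np.hypot(P[...,0]-c[0],P[...,1]-c[1])<r)&(P[...,2]>zl)&(P[...,2]<zh)
    print(n)
    g=reg((.513,.255),.14,-.01,.02)&(hsv[...,0]>50)&(hsv[...,0]<95)&(hsv[...,1]>100); print('rack',g.sum(),rect(P[g][:,:2]),np.median(P[g][:,2]))
    m=reg((.459,.24),.045,.09,.12)&(hsv[...,1]<60); print('block',m.sum(),rect(P[m][:,:2]),P[m].mean(0))
    m=reg((.470,.292),.04,.088,.12)&(hsv[...,1]>100); print('tube',m.sum(),circ(P[m][:,:2]),P[m].mean(0))
    m=reg((.525,.25),.045,.028,.06)&(hsv[...,1]>150)&(hsv[...,0]<30); print('collar',m.sum(),circ(P[m][:,:2]),P[m].mean(0))
    for t,c in(('mat',(.557,-.239)),('fixture',(.506,.01))):
        b=best(t,n,s,np.array(c)); q=P[b]; q=q[np.isfinite(q[:,0])]; print(t,len(q),rect(q[:,:2]),np.median(q[:,2]))
    m=reg((.506,.01),.06,.014,.03)&(hsv[...,2]>np.percentile(hsv[...,2][reg((.506,.01),.03,0,.04)],50)*.85); print('seat',m.sum(),rect(P[m][:,:2]),P[m].mean(0))
E
python3 m.py
```

```text
scene
rack 1619 (array([0.5102, 0.2578]), array([150.3, 170.8]), -13.7) 0.009286837404787418
block 262 (array([0.4602, 0.2418]), array([46.2, 45. ]), -14.7) [0.4617 0.2421 0.0986]
tube 149 (array([0.4713, 0.2931]), 22.9) [0.4728 0.2938 0.0966]
collar 209 (array([0.523 , 0.2539]), 27.0) [0.5242 0.2552 0.0363]
mat 2105 (array([ 0.5563, -0.2416]), array([214.8, 131. ]), -8.5) 0.004901514594352285
fixture 1391 (array([0.504 , 0.0106]), array([122.8, 123.3]), 9.7) 0.013715426868087022
seat 272 (array([0.5034, 0.0108]), array([59.2, 60.8]), -9.9) [0.5039 0.0108 0.0189]
top
rack 1023 (array([0.5108, 0.2534]), array([145.5, 163.1]), -13.2) 0.008157535290559625
block 238 (array([0.4608, 0.2379]), array([42.4, 43.8]), -12.6) [0.4609 0.2372 0.098 ]
tube 117 (array([0.4723, 0.2893]), 22.2) [0.4722 0.2882 0.097 ]
collar 125 (array([0.5241, 0.2511]), 24.1) [0.5233 0.2501 0.0362]
mat 2776 (array([ 0.5597, -0.2462]), array([207.4, 130.9]), -8.9) 0.004581416214353706
fixture 1471 (array([0.5058, 0.0079]), array([118.6, 119.7]), 8.9) 0.013339414558281248
seat 323 (array([0.5054, 0.0073]), array([59.3, 59.5]), 44.7) [0.5053 0.0075 0.0184]
```

```bash
cat > go.py <<'E'
import sys; from h import *
# x y z yaw(deg of tool y): prints tool-frame shift and turn to get there, straight down
x,y,z,a=map(float,sys.argv[1:5]); st=ctrl.read_state(); q=st['ee_rot']; r=R.from_quat(np.array(q)[[1,2,3,0]])
a=np.radians(a); Y=np.array([np.cos(a),np.sin(a),0]); Z=np.array([0,0,-1.]); T=R.from_matrix(np.stack([np.cross(Y,Z),Y,Z],1))
print('d',np.round(r.inv().apply(np.array([x,y,z])-st['eef_pos']),4),'r',np.round((r.inv()*T).as_rotvec(),4),'t',round(st['time_s'],2),'gap',round(st['finger_gap'],4),'pos',np.round(st['eef_pos'],4))
E
python3 go.py .4605 .2398 .17 -13.4
```

```text
d [-0.3505 -0.292   0.0525] r [ 1.0000e-04 -1.0000e-04  1.4549e+00] t 1.3 gap 0.0872 pos [0.2313 0.6342 0.2226]
```

```bash
python3 -m inch '[{"dx":-0.35,"dy":-0.292,"dz":0.0525,"rz":1.455,"gripper":0.087},{"dx":-0.35,"dy":-0.292,"dz":0.0525,"rz":1.455,"gripper":0.087},{"dx":-0.35,"dy":-0.292,"dz":0.0525,"rz":1.455,"gripper":0.087},{"dx":-0.35,"dy":-0.292,"dz":0.0525,"rz":1.455,"gripper":0.087},{"dx":-0.35,"dy":-0.292,"dz":0.0525,"rz":1.455,"gripper":0.087},{"dx":-0.35,"dy":-0.292,"dz":0.0525,"rz":1.455,"gripper":0.087},{"dx":-0.35,"dy":-0.292,"dz":0.0525,"rz":1.455,"gripper":0.087},{"dx":-0.35,"dy":-0.292,"dz":0.0525,"rz":1.455,"gripper":0.087},{"dx":-0.35,"dy":-0.292,"dz":0.0525,"rz":1.455,"gripper":0.087},{"dx":-0.35,"dy":-0.292,"dz":0.0525,"rz":1.455,"gripper":0.087},{"dx":-0.35,"dy":-0.292,"dz":0.0525,"rz":1.455,"gripper":0.087},{"dx":-0.35,"dy":-0.292,"dz":0.0525,"rz":1.455,"gripper":0.087}]' 40; python3 go.py .4605 .2398 .17 -13.4
```

```text
d [-0.3505 -0.292   0.0525] r [ 1.0000e-04 -1.0000e-04  1.4549e+00] t 1.3 gap 0.0872 pos [0.2313 0.6342 0.2226]$[0]: bad value
```

```bash
python3 -m inch '[{"rx":0,"ry":0,"rz":0.1,"dx":-0.03,"dy":-0.025,"dz":0.0,"gripper":0.087}]' 40; python3 go.py .4605 .2398 .17 -13.4
```

```text
time_s: 1.38
eef_pos: [0.2442, 0.6061, 0.222]
ee_rot: [-0.003, 0.219, 0.976, 0.002]
contact_force: [-0.3, 1.1, 1.6]
finger_gap: 0.0869
gripper_force: 0.0
d [-0.3522 -0.2391  0.0491] r [-0.0022 -0.0071  1.364 ] t 1.38 gap 0.0869 pos [0.2442 0.6061 0.222 ]
```

```bash
python3 -m inch '[{"rx":0,"ry":0,"rz":1.355,"dx":-0.347,"dy":-0.234,"dz":0.051,"gripper":0.087},{"rx":0,"ry":0,"rz":1.355,"dx":-0.347,"dy":-0.234,"dz":0.051,"gripper":0.087},{"rx":0,"ry":0,"rz":1.355,"dx":-0.347,"dy":-0.234,"dz":0.051,"gripper":0.087},{"rx":0,"ry":0,"rz":1.355,"dx":-0.347,"dy":-0.234,"dz":0.051,"gripper":0.087},{"rx":0,"ry":0,"rz":1.355,"dx":-0.347,"dy":-0.234,"dz":0.051,"gripper":0.087},{"rx":0,"ry":0,"rz":1.355,"dx":-0.347,"dy":-0.234,"dz":0.051,"gripper":0.087},{"rx":0,"ry":0,"rz":1.355,"dx":-0.347,"dy":-0.234,"dz":0.051,"gripper":0.087},{"rx":0,"ry":0,"rz":1.355,"dx":-0.347,"dy":-0.234,"dz":0.051,"gripper":0.087},{"rx":0,"ry":0,"rz":1.355,"dx":-0.347,"dy":-0.234,"dz":0.051,"gripper":0.087},{"rx":0,"ry":0,"rz":1.355,"dx":-0.347,"dy":-0.234,"dz":0.051,"gripper":0.087},{"rx":0,"ry":0,"rz":1.355,"dx":-0.347,"dy":-0.234,"dz":0.051,"gripper":0.087},{"rx":0,"ry":0,"rz":1.355,"dx":-0.347,"dy":-0.234,"dz":0.051,"gripper":0.087}]' 40; python3 -m inch '[{"rx":0,"ry":0,"rz":0,"dx":0,"dy":0,"dz":0,"gripper":0.087},{"rx":0,"ry":0,"rz":0,"dx":0,"dy":0,"dz":0,"gripper":0.087},{"rx":0,"ry":0,"rz":0,"dx":0,"dy":0,"dz":0,"gripper":0.087}]' >/dev/null; python3 go.py .4605 .2398 .17 -13.4
```

```text
time_s: 2.38
eef_pos: [0.4632, 0.2354, 0.1716]
ee_rot: [0.001, 0.787, 0.616, -0.0]
contact_force: [-0.2, 0.5, -0.5]
finger_gap: 0.0869
gripper_force: 0.0
d [-0.0011 -0.0001  0.0016] r [-0.0004 -0.0009  0.0051] t 2.63 gap 0.0868 pos [0.4608 0.2408 0.1716]
```

```bash
python3 -m inch '[{"rx":0,"ry":0,"rz":0.005,"dx":-0.001,"dy":0,"dz":0.04,"gripper":0.087},{"rx":0,"ry":0,"rz":0.005,"dx":-0.001,"dy":0,"dz":0.08,"gripper":0.087},{"rx":0,"ry":0,"rz":0.005,"dx":-0.001,"dy":0,"dz":0.105,"gripper":0.08},{"rx":0,"ry":0,"rz":0.005,"dx":-0.001,"dy":0,"dz":0.116,"gripper":0.07},{"rx":0,"ry":0,"rz":0.005,"dx":-0.001,"dy":0,"dz":0.116,"gripper":0.06},{"rx":0,"ry":0,"rz":0.005,"dx":-0.001,"dy":0,"dz":0.116,"gripper":0.055},{"rx":0,"ry":0,"rz":0.005,"dx":-0.001,"dy":0,"dz":0.116,"gripper":0.05},{"rx":0,"ry":0,"rz":0.005,"dx":-0.001,"dy":0,"dz":0.116,"gripper":0.03},{"rx":0,"ry":0,"rz":0.005,"dx":-0.001,"dy":0,"dz":0.116,"gripper":0.03},{"rx":0,"ry":0,"rz":0.005,"dx":-0.001,"dy":0,"dz":0.116,"gripper":0.03},{"rx":0,"ry":0,"rz":0.005,"dx":-0.001,"dy":0,"dz":0.116,"gripper":0.03},{"rx":0,"ry":0,"rz":0.005,"dx":-0.001,"dy":0,"dz":0.116,"gripper":0.03}]' 30; python3 go.py .4605 .2398 .17 -13.4
```

```text
time_s: 3.63
eef_pos: [0.4616, 0.2385, 0.0567]
ee_rot: [-0.0, 0.786, 0.618, 0.001]
contact_force: [-2.9, -0.3, 6.0]
finger_gap: 0.0437
gripper_force: 29.8
d [ 0.0012 -0.0014 -0.1133] r [ 0.0002 -0.0017 -0.0048] t 3.63 gap 0.0437 pos [0.4616 0.2385 0.0567]
```

```bash
python3 -m inch '[{"rx":0,"ry":0,"rz":0,"dx":0,"dy":0,"dz":-0.01,"gripper":0.03},{"rx":0,"ry":0,"rz":0,"dx":0,"dy":0,"dz":-0.03,"gripper":0.03},{"rx":0,"ry":0,"rz":0,"dx":0,"dy":0,"dz":-0.06,"gripper":0.03},{"rx":0,"ry":0,"rz":0,"dx":0,"dy":0,"dz":-0.09,"gripper":0.03},{"rx":0,"ry":0,"rz":0,"dx":0,"dy":0,"dz":-0.11,"gripper":0.03},{"rx":0,"ry":0,"rz":0,"dx":0,"dy":0,"dz":-0.115,"gripper":0.03},{"rx":0,"ry":0,"rz":0,"dx":0,"dy":0,"dz":-0.115,"gripper":0.03},{"rx":0,"ry":0,"rz":0,"dx":0,"dy":0,"dz":-0.115,"gripper":0.03}]' 40; python3 go.py .5505 -.2935 .16 -13.4
```

```text
time_s: 4.3
eef_pos: [0.4604, 0.2373, 0.1695]
ee_rot: [-0.0, 0.786, 0.618, -0.001]
contact_force: [-0.1, 0.2, -4.7]
finger_gap: 0.0438
gripper_force: 39.8
d [-0.4944  0.2132  0.0099] r [-0.0015  0.0014 -0.005 ] t 4.3 gap 0.0438 pos [0.4604 0.2373 0.1695]
```

```bash
python3 -m inch '[{"rx":0,"ry":0,"rz":0,"dx":-0.014,"dy":0.006,"dz":0,"gripper":0.03},{"rx":0,"ry":0,"rz":0,"dx":-0.041,"dy":0.018,"dz":0,"gripper":0.03},{"rx":0,"ry":0,"rz":0,"dx":-0.077,"dy":0.033,"dz":0,"gripper":0.03},{"rx":0,"ry":0,"rz":0,"dx":-0.494,"dy":0.213,"dz":0.01,"gripper":0.03},{"rx":0,"ry":0,"rz":0,"dx":-0.494,"dy":0.213,"dz":0.01,"gripper":0.03},{"rx":0,"ry":0,"rz":0,"dx":-0.494,"dy":0.213,"dz":0.01,"gripper":0.03},{"rx":0,"ry":0,"rz":0,"dx":-0.494,"dy":0.213,"dz":0.01,"gripper":0.03},{"rx":0,"ry":0,"rz":0,"dx":-0.494,"dy":0.213,"dz":0.01,"gripper":0.03},{"rx":0,"ry":0,"rz":0,"dx":-0.494,"dy":0.213,"dz":0.01,"gripper":0.03},{"rx":0,"ry":0,"rz":0,"dx":-0.494,"dy":0.213,"dz":0.01,"gripper":0.03},{"rx":0,"ry":0,"rz":0,"dx":-0.494,"dy":0.213,"dz":0.01,"gripper":0.03},{"rx":0,"ry":0,"rz":0,"dx":-0.494,"dy":0.213,"dz":0.01,"gripper":0.03}]'; python3 -m inch '[{"rx":0,"ry":0,"rz":0,"dx":-0.035,"dy":0.015,"dz":0,"gripper":0.03},{"rx":0,"ry":0,"rz":0,"dx":-0.06,"dy":0.026,"dz":0,"gripper":0.03},{"rx":0,"ry":0,"rz":0,"dx":-0.07,"dy":0.03,"dz":0,"gripper":0.03},{"rx":0,"ry":0,"rz":0,"dx":-0.07,"dy":0.03,"dz":0,"gripper":0.03},{"rx":0,"ry":0,"rz":0,"dx":-0.07,"dy":0.03,"dz":0,"gripper":0.03},{"rx":0,"ry":0,"rz":0,"dx":-0.07,"dy":0.03,"dz":0,"gripper":0.03}]';python3 go.py .5505 -.2935 .16 -13.4
```

```text
time_s: 5.3
eef_pos: [0.5366, -0.2158, 0.1597]
ee_rot: [-0.002, 0.786, 0.618, -0.001]
contact_force: [1.1, -0.6, -3.6]
finger_gap: 0.0437
gripper_force: 39.8
time_s: 5.8
eef_pos: [0.5503, -0.2869, 0.1606]
ee_rot: [-0.002, 0.786, 0.619, -0.0]
contact_force: [0.7, -0.3, -4.2]
finger_gap: 0.0436
gripper_force: 39.8
d [-0.0063  0.0018  0.0006] r [-0.0034 -0.0021 -0.0031] t 5.8 gap 0.0436 pos [ 0.5503 -0.2869  0.1606]
```

```bash
python3 -m inch '[{"rx":0,"ry":0,"rz":0,"dx":-0.006,"dy":0.002,"dz":0.02,"gripper":0.03},{"rx":0,"ry":0,"rz":0,"dx":-0.006,"dy":0.002,"dz":0.05,"gripper":0.03},{"rx":0,"ry":0,"rz":0,"dx":-0.006,"dy":0.002,"dz":0.08,"gripper":0.03},{"rx":0,"ry":0,"rz":0,"dx":-0.006,"dy":0.002,"dz":0.095,"gripper":0.03},{"rx":0,"ry":0,"rz":0,"dx":-0.006,"dy":0.002,"dz":0.1,"gripper":0.03},{"rx":0,"ry":0,"rz":0,"dx":-0.006,"dy":0.002,"dz":0.104,"gripper":0.03},{"rx":0,"ry":0,"rz":0,"dx":-0.006,"dy":0.002,"dz":0.106,"gripper":0.03},{"rx":0,"ry":0,"rz":0,"dx":-0.006,"dy":0.002,"dz":0.106,"gripper":0.03},{"rx":0,"ry":0,"rz":0,"dx":-0.006,"dy":0.002,"dz":0.106,"gripper":0.03}]'
```

```text
time_s: 6.55
eef_pos: [0.5521, -0.2959, 0.0575]
ee_rot: [0.001, 0.786, 0.618, 0.001]
contact_force: [0.4, 1.1, -3.4]
finger_gap: 0.0438
gripper_force: 39.8
```

```bash
python3 -m inch '[{"rx":0,"ry":0,"rz":0,"dx":0,"dy":0,"dz":0.001,"gripper":0.03},{"rx":0,"ry":0,"rz":0,"dx":0,"dy":0,"dz":0.002,"gripper":0.03},{"rx":0,"ry":0,"rz":0,"dx":0,"dy":0,"dz":0.002,"gripper":0.03},{"rx":0,"ry":0,"rz":0,"dx":0,"dy":0,"dz":0.002,"gripper":0.03}]';python3 go.py 0 0 0 0;  python3 -m inch '[{"rx":0,"ry":0,"rz":0,"dx":0,"dy":0,"dz":0.001,"gripper":0.03},{"rx":0,"ry":0,"rz":0,"dx":0,"dy":0,"dz":0.001,"gripper":0.03},{"rx":0,"ry":0,"rz":0,"dx":0,"dy":0,"dz":0.001,"gripper":0.03}]'
```

```text
time_s: 6.88
eef_pos: [0.5513, -0.2958, 0.0544]
ee_rot: [0.0, 0.786, 0.618, 0.0]
contact_force: [0.1, 0.6, -4.7]
finger_gap: 0.0441
gripper_force: 39.8
d [ 0.1569 -0.6057  0.0543] r [ 3.000e-04 -1.000e-04 -2.391e-01] t 6.88 gap 0.0441 pos [ 0.5513 -0.2958  0.0544]
time_s: 7.13
eef_pos: [0.5512, -0.2958, 0.0532]
ee_rot: [-0.0, 0.786, 0.618, -0.0]
contact_force: [0.4, 0.3, -4.0]
finger_gap: 0.0437
gripper_force: 39.8
```

```bash
python3 -m inch '[{"rx":0,"ry":0,"rz":0,"dx":0,"dy":0,"dz":0.001,"gripper":0.03},{"rx":0,"ry":0,"rz":0,"dx":0,"dy":0,"dz":0.001,"gripper":0.03},{"rx":0,"ry":0,"rz":0,"dx":0,"dy":0,"dz":0.001,"gripper":0.03}]'
```

```text
time_s: 7.38
eef_pos: [0.5513, -0.296, 0.0528]
ee_rot: [-0.0, 0.786, 0.618, 0.0]
contact_force: [-2.1, 0.8, 2.3]
finger_gap: 0.0436
gripper_force: 39.8
```

Contact. Release, then rise and go to the tube.

```bash
python3 -m inch '[{"rx":0,"ry":0,"rz":0,"dx":0,"dy":0,"dz":0,"gripper":0.05},{"rx":0,"ry":0,"rz":0,"dx":0,"dy":0,"dz":0,"gripper":0.06},{"rx":0,"ry":0,"rz":0,"dx":0,"dy":0,"dz":0,"gripper":0.08},{"rx":0,"ry":0,"rz":0,"dx":0,"dy":0,"dz":0,"gripper":0.087},{"rx":0,"ry":0,"rz":0,"dx":0,"dy":0,"dz":0,"gripper":0.087},{"rx":0,"ry":0,"rz":0,"dx":0,"dy":0,"dz":-0.02,"gripper":0.087},{"rx":0,"ry":0,"rz":0,"dx":0,"dy":0,"dz":-0.06,"gripper":0.087},{"rx":0,"ry":0,"rz":0,"dx":0,"dy":0,"dz":-0.1,"gripper":0.087},{"rx":0,"ry":0,"rz":0,"dx":0,"dy":0,"dz":-0.12,"gripper":0.087},{"rx":0,"ry":0,"rz":0,"dx":0,"dy":0,"dz":-0.12,"gripper":0.087},{"rx":0,"ry":0,"rz":0,"dx":0,"dy":0,"dz":-0.12,"gripper":0.087}]';python3 go.py .4720 .2915 .17 -13.4
```

```text
time_s: 8.3
eef_pos: [0.5519, -0.2962, 0.1736]
ee_rot: [0.001, 0.786, 0.618, 0.001]
contact_force: [-0.2, -0.0, -1.0]
finger_gap: 0.0868
gripper_force: 0.0
d [ 0.5521 -0.2168  0.0029] r [ 0.0031  0.0001 -0.0051] t 8.3 gap 0.0868 pos [ 0.5519 -0.2962  0.1736]
```

```bash
python3 -m inch '[{"rx":0,"ry":0,"rz":0,"dx":0.552,"dy":-0.217,"dz":0.003,"gripper":0.087},{"rx":0,"ry":0,"rz":0,"dx":0.552,"dy":-0.217,"dz":0.003,"gripper":0.087},{"rx":0,"ry":0,"rz":0,"dx":0.552,"dy":-0.217,"dz":0.003,"gripper":0.087},{"rx":0,"ry":0,"rz":0,"dx":0.552,"dy":-0.217,"dz":0.003,"gripper":0.087},{"rx":0,"ry":0,"rz":0,"dx":0.552,"dy":-0.217,"dz":0.003,"gripper":0.087},{"rx":0,"ry":0,"rz":0,"dx":0.552,"dy":-0.217,"dz":0.003,"gripper":0.087},{"rx":0,"ry":0,"rz":0,"dx":0.552,"dy":-0.217,"dz":0.003,"gripper":0.087},{"rx":0,"ry":0,"rz":0,"dx":0.552,"dy":-0.217,"dz":0.003,"gripper":0.087},{"rx":0,"ry":0,"rz":0,"dx":0.552,"dy":-0.217,"dz":0.003,"gripper":0.087},{"rx":0,"ry":0,"rz":0,"dx":0.552,"dy":-0.217,"dz":0.003,"gripper":0.087},{"rx":0,"ry":0,"rz":0,"dx":0.552,"dy":-0.217,"dz":0.003,"gripper":0.087},{"rx":0,"ry":0,"rz":0,"dx":0.552,"dy":-0.217,"dz":0.003,"gripper":0.087}]'; python3 -m inch '[{"rx":0,"ry":0,"rz":0,"dx":0.04,"dy":-0.016,"dz":0,"gripper":0.087},{"rx":0,"ry":0,"rz":0,"dx":0.08,"dy":-0.031,"dz":0,"gripper":0.087},{"rx":0,"ry":0,"rz":0,"dx":0.08,"dy":-0.031,"dz":0,"gripper":0.087},{"rx":0,"ry":0,"rz":0,"dx":0.08,"dy":-0.031,"dz":0,"gripper":0.087},{"rx":0,"ry":0,"rz":0,"dx":0.08,"dy":-0.031,"dz":0,"gripper":0.087},{"rx":0,"ry":0,"rz":0,"dx":0.08,"dy":-0.031,"dz":0,"gripper":0.087}]' ;python3 go.py .4720 .2915 .17 -13.4
```

```text
time_s: 9.3
eef_pos: [0.4817, 0.2012, 0.1681]
ee_rot: [-0.0, 0.786, 0.618, -0.002]
contact_force: [0.8, 1.3, 0.5]
finger_gap: 0.0872
gripper_force: 0.0
time_s: 9.8
eef_pos: [0.4724, 0.2825, 0.1688]
ee_rot: [0.0, 0.787, 0.617, -0.001]
contact_force: [0.0, -0.2, -0.9]
finger_gap: 0.0868
gripper_force: 0.0
d [ 0.0087 -0.0026 -0.0012] r [-0.0009  0.0022 -0.0077] t 9.8 gap 0.0868 pos [0.4724 0.2825 0.1688]
```

```bash
python3 -m inch '[{"rx":0,"ry":0,"rz":-0.005,"dx":0.0085,"dy":-0.002,"dz":0.0,"gripper":0.087},{"rx":0,"ry":0,"rz":-0.005,"dx":0.0085,"dy":-0.002,"dz":0.03,"gripper":0.087},{"rx":0,"ry":0,"rz":-0.005,"dx":0.0085,"dy":-0.002,"dz":0.07,"gripper":0.087},{"rx":0,"ry":0,"rz":-0.005,"dx":0.0085,"dy":-0.002,"dz":0.1,"gripper":0.08},{"rx":0,"ry":0,"rz":-0.005,"dx":0.0085,"dy":-0.002,"dz":0.113,"gripper":0.07},{"rx":0,"ry":0,"rz":-0.005,"dx":0.0085,"dy":-0.002,"dz":0.113,"gripper":0.06},{"rx":0,"ry":0,"rz":-0.005,"dx":0.0085,"dy":-0.002,"dz":0.113,"gripper":0.055},{"rx":0,"ry":0,"rz":-0.005,"dx":0.0085,"dy":-0.002,"dz":0.113,"gripper":0.05},{"rx":0,"ry":0,"rz":-0.005,"dx":0.0085,"dy":-0.002,"dz":0.113,"gripper":0.03},{"rx":0,"ry":0,"rz":-0.005,"dx":0.0085,"dy":-0.002,"dz":0.113,"gripper":0.03},{"rx":0,"ry":0,"rz":-0.005,"dx":0.0085,"dy":-0.002,"dz":0.113,"gripper":0.03},{"rx":0,"ry":0,"rz":-0.005,"dx":0.0085,"dy":-0.002,"dz":0.113,"gripper":0.03}]' 30; python3 -m inch '[{"rx":0,"ry":0,"rz":0,"dx":0,"dy":0,"dz":0,"gripper":0.03}]' 40
python3 -m inch '[{"rx":0,"ry":0,"rz":0,"dx":0,"dy":0,"dz":-0.01,"gripper":0.03},{"rx":0,"ry":0,"rz":0,"dx":0,"dy":0,"dz":-0.03,"gripper":0.03},{"rx":0,"ry":0,"rz":0,"dx":0,"dy":0,"dz":-0.06,"gripper":0.03},{"rx":0,"ry":0,"rz":0,"dx":0,"dy":0,"dz":-0.09,"gripper":0.03},{"rx":0,"ry":0,"rz":0,"dx":0,"dy":0,"dz":-0.11,"gripper":0.03},{"rx":0,"ry":0,"rz":0,"dx":0,"dy":0,"dz":-0.115,"gripper":0.03},{"rx":0,"ry":0,"rz":0,"dx":0,"dy":0,"dz":-0.115,"gripper":0.03},{"rx":0,"ry":0,"rz":0,"dx":0,"dy":0,"dz":-0.115,"gripper":0.03}]' 40; python3 go.py .5655 -.1945 .16 -13.4
```

```text
time_s: 10.8
eef_pos: [0.4731, 0.2939, 0.0579]
ee_rot: [-0.0, 0.785, 0.62, 0.001]
contact_force: [-0.4, -0.4, 5.9]
finger_gap: 0.0424
gripper_force: 30.0
time_s: 10.88
eef_pos: [0.4731, 0.2939, 0.058]
ee_rot: [-0.0, 0.785, 0.62, 0.001]
contact_force: [-1.4, -0.4, 6.8]
finger_gap: 0.0431
gripper_force: 40.0
time_s: 11.55
eef_pos: [0.4714, 0.2929, 0.1706]
ee_rot: [-0.0, 0.785, 0.62, -0.001]
contact_force: [0.0, 0.3, -4.9]
finger_gap: 0.0424
gripper_force: 40.0
d [-0.4523  0.2045  0.011 ] r [-0.0018  0.0017  0.0001] t 11.55 gap 0.0424 pos [0.4714 0.2929 0.1706]
```

```bash
python3 -m inch '[{"rx":0,"ry":0,"rz":0,"dx":-0.014,"dy":0.006,"dz":0,"gripper":0.03},{"rx":0,"ry":0,"rz":0,"dx":-0.041,"dy":0.018,"dz":0,"gripper":0.03},{"rx":0,"ry":0,"rz":0,"dx":-0.077,"dy":0.034,"dz":0,"gripper":0.03},{"rx":0,"ry":0,"rz":0,"dx":-0.113,"dy":0.051,"dz":0,"gripper":0.03},{"rx":0,"ry":0,"rz":0,"dx":-0.452,"dy":0.2045,"dz":0.01,"gripper":0.03},{"rx":0,"ry":0,"rz":0,"dx":-0.452,"dy":0.2045,"dz":0.01,"gripper":0.03},{"rx":0,"ry":0,"rz":0,"dx":-0.452,"dy":0.2045,"dz":0.01,"gripper":0.03},{"rx":0,"ry":0,"rz":0,"dx":-0.452,"dy":0.2045,"dz":0.01,"gripper":0.03},{"rx":0,"ry":0,"rz":0,"dx":-0.452,"dy":0.2045,"dz":0.01,"gripper":0.03},{"rx":0,"ry":0,"rz":0,"dx":-0.452,"dy":0.2045,"dz":0.01,"gripper":0.03},{"rx":0,"ry":0,"rz":0,"dx":-0.452,"dy":0.2045,"dz":0.01,"gripper":0.03},{"rx":0,"ry":0,"rz":0,"dx":-0.452,"dy":0.2045,"dz":0.01,"gripper":0.03}]'; python3 -m inch '[{"rx":0,"ry":0,"rz":0,"dx":-0.025,"dy":0.011,"dz":0,"gripper":0.03},{"rx":0,"ry":0,"rz":0,"dx":-0.038,"dy":0.017,"dz":0,"gripper":0.03},{"rx":0,"ry":0,"rz":0,"dx":-0.038,"dy":0.017,"dz":0,"gripper":0.03},{"rx":0,"ry":0,"rz":0,"dx":-0.038,"dy":0.017,"dz":0,"gripper":0.03},{"rx":0,"ry":0,"rz":0,"dx":-0.038,"dy":0.017,"dz":0,"gripper":0.03}]';python3 go.py .5655 -.1945 .0540 -13.4
```

```text
time_s: 12.55
eef_pos: [0.5574, -0.1579, 0.1607]
ee_rot: [-0.001, 0.785, 0.619, -0.001]
contact_force: [0.4, 1.2, -3.8]
finger_gap: 0.0425
gripper_force: 40.0
time_s: 12.97
eef_pos: [0.5662, -0.1945, 0.1614]
ee_rot: [-0.002, 0.784, 0.62, -0.0]
contact_force: [-0.2, 0.0, -3.3]
finger_gap: 0.0426
gripper_force: 40.0
d [-0.0003 -0.0003  0.1074] r [-0.0033 -0.0014  0.0015] t 12.97 gap 0.0426 pos [ 0.5662 -0.1945  0.1614]
```

```bash
python3 -m inch '[{"rx":0,"ry":0,"rz":0,"dx":0,"dy":0,"dz":0.02,"gripper":0.03},{"rx":0,"ry":0,"rz":0,"dx":0,"dy":0,"dz":0.05,"gripper":0.03},{"rx":0,"ry":0,"rz":0,"dx":0,"dy":0,"dz":0.08,"gripper":0.03},{"rx":0,"ry":0,"rz":0,"dx":0,"dy":0,"dz":0.095,"gripper":0.03},{"rx":0,"ry":0,"rz":0,"dx":0,"dy":0,"dz":0.101,"gripper":0.03},{"rx":0,"ry":0,"rz":0,"dx":0,"dy":0,"dz":0.104,"gripper":0.03},{"rx":0,"ry":0,"rz":0,"dx":0,"dy":0,"dz":0.106,"gripper":0.03},{"rx":0,"ry":0,"rz":0,"dx":0,"dy":0,"dz":0.106,"gripper":0.03},{"rx":0,"ry":0,"rz":0,"dx":0,"dy":0,"dz":0.106,"gripper":0.03}]'; python3 -m inch '[{"rx":0,"ry":0,"rz":0,"dx":0,"dy":0,"dz":0.001,"gripper":0.03},{"rx":0,"ry":0,"rz":0,"dx":0,"dy":0,"dz":0.001,"gripper":0.03},{"rx":0,"ry":0,"rz":0,"dx":0,"dy":0,"dz":0.001,"gripper":0.03}]'
```

```text
time_s: 13.72
eef_pos: [0.568, -0.1964, 0.058]
ee_rot: [0.001, 0.785, 0.62, 0.001]
contact_force: [-0.1, -0.7, -3.9]
finger_gap: 0.0422
gripper_force: 40.0
time_s: 13.97
eef_pos: [0.5673, -0.1965, 0.0563]
ee_rot: [0.0, 0.785, 0.62, 0.0]
contact_force: [0.2, -0.5, -4.5]
finger_gap: 0.0427
gripper_force: 40.0
```

```bash
for i in 1 2; do python3 -m inch '[{"rx":0,"ry":0,"rz":0,"dx":0,"dy":0,"dz":0.001,"gripper":0.03},{"rx":0,"ry":0,"rz":0,"dx":0,"dy":0,"dz":0.001,"gripper":0.03},{"rx":0,"ry":0,"rz":0,"dx":0,"dy":0,"dz":0.001,"gripper":0.03}]' | grep -E 'pos|cont'; done
```

```text
eef_pos: [0.5669, -0.1964, 0.0547]
contact_force: [0.8, 1.2, -4.5]
eef_pos: [0.5671, -0.1965, 0.054]
contact_force: [-0.7, 0.8, -0.8]
```

```bash
python3 -m inch '[{"rx":0,"ry":0,"rz":0,"dx":0,"dy":0,"dz":0,"gripper":0.05},{"rx":0,"ry":0,"rz":0,"dx":0,"dy":0,"dz":0,"gripper":0.06},{"rx":0,"ry":0,"rz":0,"dx":0,"dy":0,"dz":0,"gripper":0.08},{"rx":0,"ry":0,"rz":0,"dx":0,"dy":0,"dz":0,"gripper":0.087},{"rx":0,"ry":0,"rz":0,"dx":0,"dy":0,"dz":0,"gripper":0.087},{"rx":0,"ry":0,"rz":0,"dx":0,"dy":0,"dz":-0.02,"gripper":0.087},{"rx":0,"ry":0,"rz":0,"dx":0,"dy":0,"dz":-0.06,"gripper":0.087},{"rx":0,"ry":0,"rz":0,"dx":0,"dy":0,"dz":-0.1,"gripper":0.087},{"rx":0,"ry":0,"rz":0,"dx":0,"dy":0,"dz":-0.12,"gripper":0.087},{"rx":0,"ry":0,"rz":0,"dx":0,"dy":0,"dz":-0.12,"gripper":0.087},{"rx":0,"ry":0,"rz":0,"dx":0,"dy":0,"dz":-0.12,"gripper":0.087}]'; python3 - <<'E'
from h import *
snap('scene','scene1.png')
E
python3 go.py .5235 .2525 .15 -13.4
```

```text
time_s: 15.38
eef_pos: [0.5677, -0.1965, 0.1751]
ee_rot: [0.001, 0.785, 0.62, 0.001]
contact_force: [-0.8, -0.3, -0.3]
finger_gap: 0.0866
gripper_force: 0.0
d [ 0.4263 -0.1459  0.0238] r [-0.0003 -0.0005  0.0001] t 15.43 gap 0.0868 pos [ 0.5667 -0.1961  0.1735]
```

View pics/scene1.png

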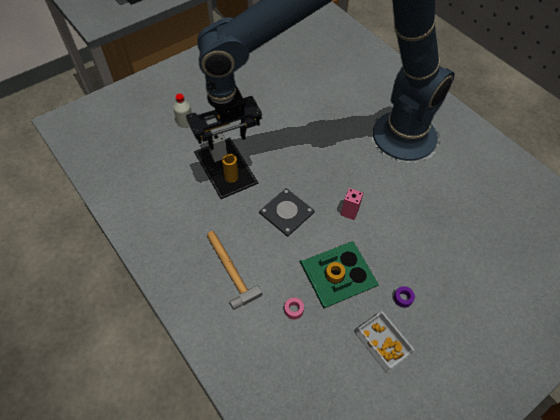

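Tube (231,168) and block (219,150) stand upright on the mat. The collar at (335,271) is clear, with both rack marks bare.

```bash
python3 -m inch '[{"rx":0,"ry":0,"rz":0,"dx":0.426,"dy":-0.146,"dz":0.023,"gripper":0.087},{"rx":0,"ry":0,"rz":0,"dx":0.426,"dy":-0.146,"dz":0.023,"gripper":0.087},{"rx":0,"ry":0,"rz":0,"dx":0.426,"dy":-0.146,"dz":0.023,"gripper":0.087},{"rx":0,"ry":0,"rz":0,"dx":0.426,"dy":-0.146,"dz":0.023,"gripper":0.087},{"rx":0,"ry":0,"rz":0,"dx":0.426,"dy":-0.146,"dz":0.023,"gripper":0.087},{"rx":0,"ry":0,"rz":0,"dx":0.426,"dy":-0.146,"dz":0.023,"gripper":0.087},{"rx":0,"ry":0,"rz":0,"dx":0.426,"dy":-0.146,"dz":0.023,"gripper":0.087},{"rx":0,"ry":0,"rz":0,"dx":0.426,"dy":-0.146,"dz":0.023,"gripper":0.087},{"rx":0,"ry":0,"rz":0,"dx":0.426,"dy":-0.146,"dz":0.023,"gripper":0.087},{"rx":0,"ry":0,"rz":0,"dx":0.426,"dy":-0.146,"dz":0.023,"gripper":0.087},{"rx":0,"ry":0,"rz":0,"dx":0.426,"dy":-0.146,"dz":0.023,"gripper":0.087},{"rx":0,"ry":0,"rz":0,"dx":0.426,"dy":-0.146,"dz":0.023,"gripper":0.087}]'; python3 -m inch '[{"rx":0,"ry":0,"rz":0,"dx":0,"dy":0,"dz":0,"gripper":0.087},{"rx":0,"ry":0,"rz":0,"dx":0,"dy":0,"dz":0,"gripper":0.087},{"rx":0,"ry":0,"rz":0,"dx":0,"dy":0,"dz":0,"gripper":0.087}]' >/dev/null;python3 go.py .5235 .2525 .0115 -13.4
```

```text
time_s: 16.43
eef_pos: [0.52, 0.2613, 0.1479]
ee_rot: [-0.002, 0.781, 0.625, -0.001]
contact_force: [0.9, 0.8, -0.8]
finger_gap: 0.087
gripper_force: 0.0
d [ 0.0029 -0.0007  0.1384] r [-0.0009  0.002  -0.0028] t 16.68 gap 0.0869 pos [0.5237 0.2497 0.1499]
```

```bash
python3 -m inch '[{"rx":0,"ry":0,"rz":0,"dx":0.0025,"dy":0,"dz":0.04,"gripper":0.087},{"rx":0,"ry":0,"rz":0,"dx":0.0025,"dy":0,"dz":0.08,"gripper":0.085},{"rx":0,"ry":0,"rz":0,"dx":0.0025,"dy":0,"dz":0.11,"gripper":0.082},{"rx":0,"ry":0,"rz":0,"dx":0.0025,"dy":0,"dz":0.127,"gripper":0.08},{"rx":0,"ry":0,"rz":0,"dx":0.0025,"dy":0,"dz":0.134,"gripper":0.075},{"rx":0,"ry":0,"rz":0,"dx":0.0025,"dy":0,"dz":0.135,"gripper":0.07},{"rx":0,"ry":0,"rz":0,"dx":0.0025,"dy":0,"dz":0.135,"gripper":0.07},{"rx":0,"ry":0,"rz":0,"dx":0.0025,"dy":0,"dz":0.135,"gripper":0.07}]'; python3 go.py .5235 .2525 .0115 -13.4
```

```text
time_s: 17.35
eef_pos: [0.5257, 0.2542, 0.0173]
ee_rot: [0.0, 0.785, 0.619, 0.001]
contact_force: [-0.0, -0.2, 0.4]
finger_gap: 0.0707
gripper_force: 0.0
d [-0.0021 -0.0018  0.0058] r [ 0.0021 -0.0019 -0.0013] t 17.35 gap 0.0707 pos [0.5257 0.2542 0.0173]
```

```bash
python3 -m inch '[{"rx":0,"ry":0,"rz":0,"dx":-0.001,"dy":-0.001,"dz":0.003,"gripper":0.07},{"rx":0,"ry":0,"rz":0,"dx":-0.001,"dy":-0.001,"dz":0.003,"gripper":0.07},{"rx":0,"ry":0,"rz":0,"dx":-0.001,"dy":-0.001,"dz":0.003,"gripper":0.06},{"rx":0,"ry":0,"rz":0,"dx":-0.001,"dy":-0.001,"dz":0.003,"gripper":0.04},{"rx":0,"ry":0,"rz":0,"dx":-0.001,"dy":-0.001,"dz":0.003,"gripper":0.04},{"rx":0,"ry":0,"rz":0,"dx":-0.001,"dy":-0.001,"dz":0.003,"gripper":0.04},{"rx":0,"ry":0,"rz":0,"dx":-0.001,"dy":-0.001,"dz":0.003,"gripper":0.04}]' 40; python3 go.py .5235 .2525 .0115 -13.4
```

```text
time_s: 17.93
eef_pos: [0.5236, 0.2537, 0.013]
ee_rot: [0.0, 0.785, 0.62, 0.001]
contact_force: [-0.1, 0.2, 1.5]
finger_gap: 0.0503
gripper_force: 40.0
d [-0.0012  0.0002  0.0015] r [ 0.0008 -0.0006 -0.0001] t 17.93 gap 0.0503 pos [0.5236 0.2537 0.013 ]
```

```bash
python3 -m inch '[{"rx":0,"ry":0,"rz":0,"dx":0,"dy":0,"dz":-0.01,"gripper":0.04},{"rx":0,"ry":0,"rz":0,"dx":0,"dy":0,"dz":-0.03,"gripper":0.04},{"rx":0,"ry":0,"rz":0,"dx":0,"dy":0,"dz":-0.055,"gripper":0.04},{"rx":0,"ry":0,"rz":0,"dx":0,"dy":0,"dz":-0.075,"gripper":0.04},{"rx":0,"ry":0,"rz":0,"dx":0,"dy":0,"dz":-0.08,"gripper":0.04},{"rx":0,"ry":0,"rz":0,"dx":0,"dy":0,"dz":-0.08,"gripper":0.04},{"rx":0,"ry":0,"rz":0,"dx":0,"dy":0,"dz":-0.08,"gripper":0.04}]' 40; python3 go.py .5046 .0102 .09 -13.4
```

```text
time_s: 18.52
eef_pos: [0.5222, 0.2534, 0.0921]
ee_rot: [-0.0, 0.785, 0.62, -0.001]
contact_force: [-0.2, -0.5, -3.5]
finger_gap: 0.0502
gripper_force: 40.0
d [-0.2406  0.0392  0.0022] r [-0.0014  0.0007  0.0001] t 18.52 gap 0.0502 pos [0.5222 0.2534 0.0921]
```

```bash
python3 -m inch '[{"rx":0,"ry":0,"rz":0,"dx":-0.02,"dy":0.003,"dz":0,"gripper":0.04},{"rx":0,"ry":0,"rz":0,"dx":-0.05,"dy":0.008,"dz":0,"gripper":0.04},{"rx":0,"ry":0,"rz":0,"dx":-0.085,"dy":0.014,"dz":0,"gripper":0.04},{"rx":0,"ry":0,"rz":0,"dx":-0.12,"dy":0.02,"dz":0,"gripper":0.04},{"rx":0,"ry":0,"rz":0,"dx":-0.155,"dy":0.025,"dz":0,"gripper":0.04},{"rx":0,"ry":0,"rz":0,"dx":-0.19,"dy":0.031,"dz":0,"gripper":0.04},{"rx":0,"ry":0,"rz":0,"dx":-0.22,"dy":0.036,"dz":0,"gripper":0.04},{"rx":0,"ry":0,"rz":0,"dx":-0.2405,"dy":0.039,"dz":0,"gripper":0.04},{"rx":0,"ry":0,"rz":0,"dx":-0.2405,"dy":0.039,"dz":0,"gripper":0.04},{"rx":0,"ry":0,"rz":0,"dx":-0.2405,"dy":0.039,"dz":0,"gripper":0.04},{"rx":0,"ry":0,"rz":0,"dx":-0.2405,"dy":0.039,"dz":0,"gripper":0.04}]'; python3 -m inch '[{"rx":0,"ry":0,"rz":0,"dx":0,"dy":0,"dz":0,"gripper":0.04},{"rx":0,"ry":0,"rz":0,"dx":0,"dy":0,"dz":0,"gripper":0.04},{"rx":0,"ry":0,"rz":0,"dx":0,"dy":0,"dz":0,"gripper":0.04}]'>/dev/null; python3 go.py .5046 .0102 .023 -13.4
```

```text
time_s: 19.43
eef_pos: [0.5045, 0.0112, 0.0917]
ee_rot: [-0.001, 0.785, 0.62, -0.001]
contact_force: [0.3, 0.6, -3.6]
finger_gap: 0.0506
gripper_force: 40.0
d [-0.0016 -0.0003  0.0695] r [-0.0005 -0.      0.002 ] t 19.68 gap 0.0505 pos [0.5052 0.0117 0.0925]
```

```bash
python3 -m inch '[{"rx":0,"ry":0,"rz":0,"dx":-0.0015,"dy":0,"dz":0.02,"gripper":0.04},{"rx":0,"ry":0,"rz":0,"dx":-0.0015,"dy":0,"dz":0.045,"gripper":0.04},{"rx":0,"ry":0,"rz":0,"dx":-0.0015,"dy":0,"dz":0.06,"gripper":0.04},{"rx":0,"ry":0,"rz":0,"dx":-0.0015,"dy":0,"dz":0.065,"gripper":0.04},{"rx":0,"ry":0,"rz":0,"dx":-0.0015,"dy":0,"dz":0.0665,"gripper":0.04},{"rx":0,"ry":0,"rz":0,"dx":-0.0015,"dy":0,"dz":0.0665,"gripper":0.04},{"rx":0,"ry":0,"rz":0,"dx":-0.0015,"dy":0,"dz":0.0665,"gripper":0.04},{"rx":0,"ry":0,"rz":0,"dx":-0.0015,"dy":0,"dz":0.0665,"gripper":0.04}]'; python3 go.py .5046 .0102 .023 -13.4
for i in 1 2 3; do python3 -m inch '[{"rx":0,"ry":0,"rz":0,"dx":0,"dy":0,"dz":0.001,"gripper":0.04},{"rx":0,"ry":0,"rz":0,"dx":0,"dy":0,"dz":0.001,"gripper":0.04},{"rx":0,"ry":0,"rz":0,"dx":0,"dy":0,"dz":0.001,"gripper":0.04}]' | grep -E 'pos|cont'; done
```

```text
time_s: 20.35
eef_pos: [0.5059, 0.0092, 0.0273]
ee_rot: [0.001, 0.785, 0.62, 0.001]
contact_force: [0.2, -0.5, -2.8]
finger_gap: 0.0504
gripper_force: 40.0
d [ 0.0006 -0.0015  0.0043] r [ 0.0021 -0.0009  0.    ] t 20.35 gap 0.0504 pos [0.5059 0.0092 0.0273]
eef_pos: [0.5051, 0.0092, 0.0256]
contact_force: [-0.3, 0.1, -4.5]
eef_pos: [0.5049, 0.0091, 0.0242]
contact_force: [0.3, -0.6, -3.4]
eef_pos: [0.5049, 0.0091, 0.0232]
contact_force: [-0.3, -0.7, -2.9]
```

```bash
python3 -m inch '[{"rx":0,"ry":0,"rz":0,"dx":0,"dy":0,"dz":0.001,"gripper":0.04},{"rx":0,"ry":0,"rz":0,"dx":0,"dy":0,"dz":0.001,"gripper":0.04},{"rx":0,"ry":0,"rz":0,"dx":0,"dy":0,"dz":0.001,"gripper":0.04}]' | grep -E 'pos|cont'; python3 -m inch '[{"rx":0,"ry":0,"rz":0,"dx":0,"dy":0,"dz":0,"gripper":0.055},{"rx":0,"ry":0,"rz":0,"dx":0,"dy":0,"dz":0,"gripper":0.065},{"rx":0,"ry":0,"rz":0,"dx":0,"dy":0,"dz":0,"gripper":0.08},{"rx":0,"ry":0,"rz":0,"dx":0,"dy":0,"dz":0,"gripper":0.087},{"rx":0,"ry":0,"rz":0,"dx":0,"dy":0,"dz":-0.02,"gripper":0.087},{"rx":0,"ry":0,"rz":0,"dx":0,"dy":0,"dz":-0.06,"gripper":0.087},{"rx":0,"ry":0,"rz":0,"dx":0,"dy":0,"dz":-0.1,"gripper":0.087},{"rx":0,"ry":0,"rz":0,"dx":0,"dy":0,"dz":-0.14,"gripper":0.087},{"rx":0,"ry":0,"rz":0,"dx":-0.04,"dy":0,"dz":-0.15,"gripper":0.087},{"rx":0,"ry":0,"rz":0,"dx":-0.08,"dy":0,"dz":-0.15,"gripper":0.087},{"rx":0,"ry":0,"rz":0,"dx":-0.12,"dy":0,"dz":-0.15,"gripper":0.087},{"rx":0,"ry":0,"rz":0,"dx":-0.16,"dy":0,"dz":-0.15,"gripper":0.087}]'; 
cat > f.py <<'E'
from h import *
np.set_printoptions(precision=4,suppress=True)
for n in('scene','top'):
    s=snap(n,n+'2.png'); P=pts(s); hsv=cv2.cvtColor(s['color'],cv2.COLOR_RGB2HSV).astype(int)
    br=(np.hypot(P[...,0]-.505,P[...,1]-.009)<.06)&(hsv[...,1]>150)&(hsv[...,0]<30)
    m=br&(P[...,2]>.042)
    pl=(np.hypot(P[...,0]-.505,P[...,1]-.009)<.1)&(P[...,2]>.006)&(P[...,2]<.03)&~br
    for k,q in(('collar',P[m]),('plate',P[pl])):
        r=cv2.minAreaRect((q[:,:2]*1000).astype(np.float32)); print(n,k,len(q),np.array(r[0]),np.array(r[1]),np.nanmean(q,0))
a=cv2.imread('pics/scene2.png')[170:250,240:340];b=cv2.imread('pics/top2.png')[200:280,245:345]
cv2.imwrite('pics/crop2.png',np.hstack([cv2.resize(a,(400,320),interpolation=2),cv2.resize(b,(400,320),interpolation=2)]))
E
python3 f.py
```

```text
eef_pos: [0.505, 0.0091, 0.023]
contact_force: [-3.0, -0.5, 4.9]
time_s: 22.35
eef_pos: [0.4676, -0.1478, 0.1729]
ee_rot: [0.0, 0.784, 0.62, 0.001]
contact_force: [0.1, -0.6, -0.6]
finger_gap: 0.087
gripper_force: 0.0
scene collar 146 [503.1838  10.2582] [52.3472 47.2869] [0.5042 0.0108 0.0467]
scene plate 1199 [502.2031   6.605 ] [178.965  187.9538] [0.5081 0.0169 0.0134]
top collar 92 [504.6443   6.0148] [43.7746 43.8622] [0.5042 0.0074 0.0464]
top plate 1419 [510.952   19.5569] [162.4564 181.464 ] [0.5048 0.0077 0.0131]
```

View pics/crop2.png

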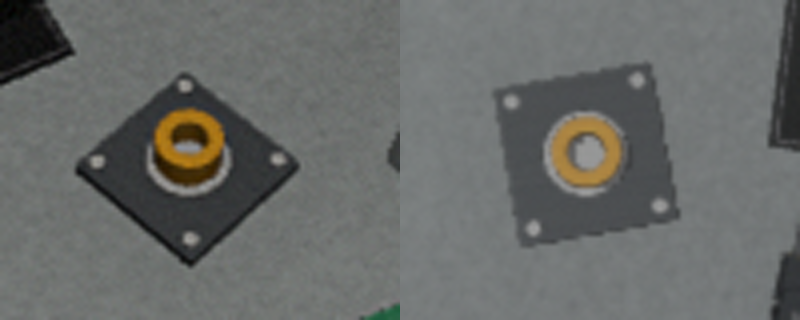

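Collar sits flat and centred on the seat: about 1 mm off it in either camera. Now the tube goes back.

```bash
python3 go.py .5671 -.1965 .174 -13.4
```

```text
d [-0.0169  0.1089 -0.0008] r [ 0.0016  0.0025 -0.0119] t 22.45 gap 0.0868 pos [ 0.4656 -0.1536  0.173 ]
```

```bash
python3 -m inch '[{"rx":0,"ry":0,"rz":0,"dx":-0.006,"dy":0.04,"dz":0,"gripper":0.087},{"rx":0,"ry":0,"rz":0,"dx":-0.012,"dy":0.08,"dz":0,"gripper":0.087},{"rx":0,"ry":0,"rz":0,"dx":-0.015,"dy":0.108,"dz":0,"gripper":0.087},{"rx":0,"ry":0,"rz":0,"dx":-0.015,"dy":0.108,"dz":0,"gripper":0.087},{"rx":0,"ry":0,"rz":0,"dx":-0.015,"dy":0.108,"dz":0,"gripper":0.087},{"rx":0,"ry":0,"rz":0,"dx":-0.015,"dy":0.108,"dz":0,"gripper":0.087},{"rx":0,"ry":0,"rz":0,"dx":-0.015,"dy":0.108,"dz":0,"gripper":0.087}]'>/dev/null; python3 go.py .5671 -.1965 .054 -13.4
```

```text
d [-0.011   0.0016  0.118 ] r [-0.0014 -0.0007 -0.0002] t 23.03 gap 0.0868 pos [ 0.5682 -0.1856  0.172 ]
```

```bash
python3 -m inch '[{"rx":0,"ry":0,"rz":0,"dx":-0.011,"dy":0.0015,"dz":0,"gripper":0.087},{"rx":0,"ry":0,"rz":0,"dx":-0.011,"dy":0.0015,"dz":0,"gripper":0.087},{"rx":0,"ry":0,"rz":0,"dx":-0.011,"dy":0.0015,"dz":0.03,"gripper":0.087},{"rx":0,"ry":0,"rz":0,"dx":-0.011,"dy":0.0015,"dz":0.07,"gripper":0.087},{"rx":0,"ry":0,"rz":0,"dx":-0.011,"dy":0.0015,"dz":0.1,"gripper":0.087},{"rx":0,"ry":0,"rz":0,"dx":-0.011,"dy":0.0015,"dz":0.118,"gripper":0.087},{"rx":0,"ry":0,"rz":0,"dx":-0.011,"dy":0.0015,"dz":0.118,"gripper":0.087},{"rx":0,"ry":0,"rz":0,"dx":-0.011,"dy":0.0015,"dz":0.118,"gripper":0.087},{"rx":0,"ry":0,"rz":0,"dx":-0.011,"dy":0.0015,"dz":0.118,"gripper":0.087},{"rx":0,"ry":0,"rz":0,"dx":-0.011,"dy":0.0015,"dz":0.118,"gripper":0.087}]'>/dev/null; python3 go.py .5671 -.1965 .054 -13.4
```

```text
d [ 0.0008 -0.0028  0.0023] r [ 0.0036 -0.     -0.0004] t 23.87 gap 0.0866 pos [ 0.5696 -0.198   0.0563]
```

```bash
python3 -m inch '[{"rx":0,"ry":0,"rz":0,"dx":0.0005,"dy":-0.0015,"dz":0.001,"gripper":0.087},{"rx":0,"ry":0,"rz":0,"dx":0.0005,"dy":-0.0015,"dz":0.001,"gripper":0.07},{"rx":0,"ry":0,"rz":0,"dx":0.0005,"dy":-0.0015,"dz":0.001,"gripper":0.055},{"rx":0,"ry":0,"rz":0,"dx":0.0005,"dy":-0.0015,"dz":0.001,"gripper":0.05},{"rx":0,"ry":0,"rz":0,"dx":0.0005,"dy":-0.0015,"dz":0.001,"gripper":0.03},{"rx":0,"ry":0,"rz":0,"dx":0.0005,"dy":-0.0015,"dz":0.001,"gripper":0.03},{"rx":0,"ry":0,"rz":0,"dx":0.0005,"dy":-0.0015,"dz":0.001,"gripper":0.03},{"rx":0,"ry":0,"rz":0,"dx":0.0005,"dy":-0.0015,"dz":0.001,"gripper":0.03}]' 30; python3 -m inch '[{"rx":0,"ry":0,"rz":0,"dx":0,"dy":0,"dz":0,"gripper":0.03}]' 40; python3 -m inch '[{"rx":0,"ry":0,"rz":0,"dx":0,"dy":0,"dz":-0.01,"gripper":0.03},{"rx":0,"ry":0,"rz":0,"dx":0,"dy":0,"dz":-0.03,"gripper":0.03},{"rx":0,"ry":0,"rz":0,"dx":0,"dy":0,"dz":-0.06,"gripper":0.03},{"rx":0,"ry":0,"rz":0,"dx":0,"dy":0,"dz":-0.09,"gripper":0.03},{"rx":0,"ry":0,"rz":0,"dx":0,"dy":0,"dz":-0.11,"gripper":0.03},{"rx":0,"ry":0,"rz":0,"dx":0,"dy":0,"dz":-0.115,"gripper":0.03},{"rx":0,"ry":0,"rz":0,"dx":0,"dy":0,"dz":-0.115,"gripper":0.03},{"rx":0,"ry":0,"rz":0,"dx":0,"dy":0,"dz":-0.115,"gripper":0.03}]' 40; python3 go.py .4731 .2938 .17 -13.4
```

```text
time_s: 24.53
eef_pos: [0.567, -0.1964, 0.0532]
ee_rot: [-0.0, 0.785, 0.62, -0.0]
contact_force: [-0.5, -0.3, -0.1]
finger_gap: 0.0484
gripper_force: 0.0
time_s: 24.62
eef_pos: [0.567, -0.1964, 0.0532]
ee_rot: [0.0, 0.785, 0.62, 0.0]
contact_force: [-0.7, 0.1, 0.0]
finger_gap: 0.043
gripper_force: 40.0
time_s: 25.28
eef_pos: [0.566, -0.1958, 0.1671]
ee_rot: [-0.001, 0.785, 0.62, -0.001]
contact_force: [-0.2, -0.4, -5.4]
finger_gap: 0.0427
gripper_force: 40.0
d [ 0.4547 -0.2038 -0.0022] r [-0.0024 -0.0005  0.0001] t 25.28 gap 0.0427 pos [ 0.566  -0.1958  0.1671]
```

```bash
python3 -m inch '[{"rx":0,"ry":0,"rz":0,"dx":0.014,"dy":-0.006,"dz":0,"gripper":0.03},{"rx":0,"ry":0,"rz":0,"dx":0.041,"dy":-0.018,"dz":0,"gripper":0.03},{"rx":0,"ry":0,"rz":0,"dx":0.077,"dy":-0.034,"dz":0,"gripper":0.03},{"rx":0,"ry":0,"rz":0,"dx":0.113,"dy":-0.051,"dz":0,"gripper":0.03},{"rx":0,"ry":0,"rz":0,"dx":0.4545,"dy":-0.204,"dz":-0.003,"gripper":0.03},{"rx":0,"ry":0,"rz":0,"dx":0.4545,"dy":-0.204,"dz":-0.003,"gripper":0.03},{"rx":0,"ry":0,"rz":0,"dx":0.4545,"dy":-0.204,"dz":-0.003,"gripper":0.03},{"rx":0,"ry":0,"rz":0,"dx":0.4545,"dy":-0.204,"dz":-0.003,"gripper":0.03},{"rx":0,"ry":0,"rz":0,"dx":0.4545,"dy":-0.204,"dz":-0.003,"gripper":0.03},{"rx":0,"ry":0,"rz":0,"dx":0.4545,"dy":-0.204,"dz":-0.003,"gripper":0.03},{"rx":0,"ry":0,"rz":0,"dx":0.4545,"dy":-0.204,"dz":-0.003,"gripper":0.03},{"rx":0,"ry":0,"rz":0,"dx":0.4545,"dy":-0.204,"dz":-0.003,"gripper":0.03}]'; python3 -m inch '[{"rx":0,"ry":0,"rz":0,"dx":0.025,"dy":-0.011,"dz":0,"gripper":0.03},{"rx":0,"ry":0,"rz":0,"dx":0.038,"dy":-0.017,"dz":0,"gripper":0.03},{"rx":0,"ry":0,"rz":0,"dx":0.038,"dy":-0.017,"dz":0,"gripper":0.03},{"rx":0,"ry":0,"rz":0,"dx":0.038,"dy":-0.017,"dz":0,"gripper":0.03},{"rx":0,"ry":0,"rz":0,"dx":0.038,"dy":-0.017,"dz":0,"gripper":0.03},{"rx":0,"ry":0,"rz":0,"dx":0.038,"dy":-0.017,"dz":0,"gripper":0.03}]'>/dev/null;python3 go.py .4731 .2938 .0575 -13.4
```

```text
time_s: 26.28
eef_pos: [0.4793, 0.2541, 0.1689]
ee_rot: [-0.0, 0.785, 0.62, -0.002]
contact_force: [1.1, -0.1, -5.2]
finger_gap: 0.0424
gripper_force: 40.0
d [ 0.0025 -0.0017  0.1129] r [-0.0004  0.0018 -0.0036] t 26.78 gap 0.0423 pos [0.4742 0.2912 0.1704]
```

```bash
python3 -m inch '[{"rx":0,"ry":0,"rz":-0.002,"dx":0.002,"dy":-0.001,"dz":0.02,"gripper":0.03},{"rx":0,"ry":0,"rz":-0.002,"dx":0.002,"dy":-0.001,"dz":0.05,"gripper":0.03},{"rx":0,"ry":0,"rz":-0.002,"dx":0.002,"dy":-0.001,"dz":0.08,"gripper":0.03},{"rx":0,"ry":0,"rz":-0.002,"dx":0.002,"dy":-0.001,"dz":0.1,"gripper":0.03},{"rx":0,"ry":0,"rz":-0.002,"dx":0.002,"dy":-0.001,"dz":0.108,"gripper":0.03},{"rx":0,"ry":0,"rz":-0.002,"dx":0.002,"dy":-0.001,"dz":0.109,"gripper":0.03},{"rx":0,"ry":0,"rz":-0.002,"dx":0.002,"dy":-0.001,"dz":0.109,"gripper":0.03},{"rx":0,"ry":0,"rz":-0.002,"dx":0.002,"dy":-0.001,"dz":0.109,"gripper":0.03},{"rx":0,"ry":0,"rz":-0.002,"dx":0.002,"dy":-0.001,"dz":0.109,"gripper":0.03},{"rx":0,"ry":0,"rz":-0.002,"dx":0.002,"dy":-0.001,"dz":0.109,"gripper":0.03}]'; python3 go.py .4731 .2938 .0575 -13.4
```

```text
time_s: 27.62
eef_pos: [0.4741, 0.2964, 0.0633]
ee_rot: [-0.0, 0.784, 0.621, 0.001]
contact_force: [0.0, 0.7, -3.7]
finger_gap: 0.0427
gripper_force: 40.0
d [-0.0028 -0.0004  0.0058] r [ 0.0015 -0.0022  0.0019] t 27.62 gap 0.0427 pos [0.4741 0.2964 0.0633]
```

```bash
python3 -m inch '[{"rx":0,"ry":0,"rz":0.001,"dx":-0.002,"dy":0,"dz":0.002,"gripper":0.03},{"rx":0,"ry":0,"rz":0.001,"dx":-0.002,"dy":0,"dz":0.003,"gripper":0.03},{"rx":0,"ry":0,"rz":0.001,"dx":-0.002,"dy":0,"dz":0.003,"gripper":0.03},{"rx":0,"ry":0,"rz":0.001,"dx":-0.002,"dy":0,"dz":0.003,"gripper":0.03}]' | grep -E 'pos|cont';for i in 1; do python3 -m inch '[{"rx":0,"ry":0,"rz":0,"dx":0,"dy":0,"dz":0.001,"gripper":0.03},{"rx":0,"ry":0,"rz":0,"dx":0,"dy":0,"dz":0.001,"gripper":0.03},{"rx":0,"ry":0,"rz":0,"dx":0,"dy":0,"dz":0.001,"gripper":0.03}]' | grep -E 'pos|cont'; done; python3 go.py .4731 .2938 .0575 -13.4
```

```text
eef_pos: [0.4728, 0.2939, 0.059]
contact_force: [-0.9, 0.2, -4.3]
eef_pos: [0.4728, 0.294, 0.0579]
contact_force: [0.0, 0.5, -4.0]
d [-0.0001  0.0003  0.0004] r [-0.0001  0.0001  0.001 ] t 28.2 gap 0.0426 pos [0.4728 0.294  0.0579]
```

```bash
python3 -m inch '[{"rx":0,"ry":0,"rz":0,"dx":0,"dy":0,"dz":0.001,"gripper":0.03},{"rx":0,"ry":0,"rz":0,"dx":0,"dy":0,"dz":0.001,"gripper":0.03},{"rx":0,"ry":0,"rz":0,"dx":0,"dy":0,"dz":0.001,"gripper":0.03}]' | grep -E 'pos|cont'
```

```text
eef_pos: [0.473, 0.2941, 0.0572]
contact_force: [-0.1, -0.4, -1.2]
```

```bash
python3 -m inch '[{"rx":0,"ry":0,"rz":0,"dx":0,"dy":0,"dz":0,"gripper":0.05},{"rx":0,"ry":0,"rz":0,"dx":0,"dy":0,"dz":0,"gripper":0.06},{"rx":0,"ry":0,"rz":0,"dx":0,"dy":0,"dz":0,"gripper":0.075},{"rx":0,"ry":0,"rz":0,"dx":0,"dy":0,"dz":0,"gripper":0.085},{"rx":0,"ry":0,"rz":0,"dx":0,"dy":0,"dz":0,"gripper":0.087},{"rx":0,"ry":0,"rz":0,"dx":0,"dy":0,"dz":-0.02,"gripper":0.087},{"rx":0,"ry":0,"rz":0,"dx":0,"dy":0,"dz":-0.06,"gripper":0.087},{"rx":0,"ry":0,"rz":0,"dx":0,"dy":0,"dz":-0.1,"gripper":0.087},{"rx":0,"ry":0,"rz":0,"dx":0,"dy":0,"dz":-0.115,"gripper":0.087},{"rx":0,"ry":0,"rz":0,"dx":0,"dy":0,"dz":-0.115,"gripper":0.087},{"rx":0,"ry":0,"rz":0,"dx":0,"dy":0,"dz":-0.115,"gripper":0.087}]'; python3 go.py .5513 -.296 .174 -13.4
```

```text
time_s: 29.37
eef_pos: [0.4731, 0.2943, 0.1728]
ee_rot: [-0.0, 0.784, 0.62, 0.001]
contact_force: [0.1, -0.7, -1.7]
finger_gap: 0.0869
gripper_force: 0.0
d [-0.5563  0.2123 -0.0021] r [ 0.0009 -0.0019  0.0011] t 29.37 gap 0.0869 pos [0.4731 0.2943 0.1728]
```

```bash
python3 -m inch '[{"rx":0,"ry":0,"rz":0,"dx":-0.556,"dy":0.212,"dz":-0.002,"gripper":0.087},{"rx":0,"ry":0,"rz":0,"dx":-0.556,"dy":0.212,"dz":-0.002,"gripper":0.087},{"rx":0,"ry":0,"rz":0,"dx":-0.556,"dy":0.212,"dz":-0.002,"gripper":0.087},{"rx":0,"ry":0,"rz":0,"dx":-0.556,"dy":0.212,"dz":-0.002,"gripper":0.087},{"rx":0,"ry":0,"rz":0,"dx":-0.556,"dy":0.212,"dz":-0.002,"gripper":0.087},{"rx":0,"ry":0,"rz":0,"dx":-0.556,"dy":0.212,"dz":-0.002,"gripper":0.087},{"rx":0,"ry":0,"rz":0,"dx":-0.556,"dy":0.212,"dz":-0.002,"gripper":0.087},{"rx":0,"ry":0,"rz":0,"dx":-0.556,"dy":0.212,"dz":-0.002,"gripper":0.087},{"rx":0,"ry":0,"rz":0,"dx":-0.556,"dy":0.212,"dz":-0.002,"gripper":0.087},{"rx":0,"ry":0,"rz":0,"dx":-0.556,"dy":0.212,"dz":-0.002,"gripper":0.087},{"rx":0,"ry":0,"rz":0,"dx":-0.556,"dy":0.212,"dz":-0.002,"gripper":0.087},{"rx":0,"ry":0,"rz":0,"dx":-0.556,"dy":0.212,"dz":-0.002,"gripper":0.087}]'; python3 -m inch '[{"rx":0,"ry":0,"rz":0,"dx":-0.039,"dy":0.015,"dz":0,"gripper":0.087},{"rx":0,"ry":0,"rz":0,"dx":-0.085,"dy":0.032,"dz":0,"gripper":0.087},{"rx":0,"ry":0,"rz":0,"dx":-0.085,"dy":0.032,"dz":0,"gripper":0.087},{"rx":0,"ry":0,"rz":0,"dx":-0.085,"dy":0.032,"dz":0,"gripper":0.087},{"rx":0,"ry":0,"rz":0,"dx":-0.085,"dy":0.032,"dz":0,"gripper":0.087},{"rx":0,"ry":0,"rz":0,"dx":-0.085,"dy":0.032,"dz":0,"gripper":0.087},{"rx":0,"ry":0,"rz":0,"dx":-0.085,"dy":0.032,"dz":0,"gripper":0.087}]'>/dev/null; python3 go.py .5513 -.296 .0528 -13.4
```

```text
time_s: 30.37
eef_pos: [0.537, -0.2031, 0.1716]
ee_rot: [-0.002, 0.784, 0.62, -0.001]
contact_force: [1.4, 0.2, -0.6]
finger_gap: 0.0867
gripper_force: 0.0
d [-0.0065  0.003   0.1199] r [-0.0017 -0.0016  0.0039] t 30.95 gap 0.087 pos [ 0.55   -0.2892  0.1727]
```

```bash
python3 -m inch '[{"rx":0,"ry":0,"rz":0.007,"dx":-0.0065,"dy":0.003,"dz":0,"gripper":0.087},{"rx":0,"ry":0,"rz":0.007,"dx":-0.0065,"dy":0.003,"dz":0,"gripper":0.087},{"rx":0,"ry":0,"rz":0.007,"dx":-0.0065,"dy":0.003,"dz":0.03,"gripper":0.087},{"rx":0,"ry":0,"rz":0.007,"dx":-0.0065,"dy":0.003,"dz":0.07,"gripper":0.087},{"rx":0,"ry":0,"rz":0.007,"dx":-0.0065,"dy":0.003,"dz":0.1,"gripper":0.087},{"rx":0,"ry":0,"rz":0.007,"dx":-0.0065,"dy":0.003,"dz":0.119,"gripper":0.087},{"rx":0,"ry":0,"rz":0.007,"dx":-0.0065,"dy":0.003,"dz":0.119,"gripper":0.087},{"rx":0,"ry":0,"rz":0.007,"dx":-0.0065,"dy":0.003,"dz":0.119,"gripper":0.087},{"rx":0,"ry":0,"rz":0.007,"dx":-0.0065,"dy":0.003,"dz":0.119,"gripper":0.087},{"rx":0,"ry":0,"rz":0.007,"dx":-0.0065,"dy":0.003,"dz":0.119,"gripper":0.087},{"rx":0,"ry":0,"rz":0.007,"dx":-0.0065,"dy":0.003,"dz":0.119,"gripper":0.087}]'>/dev/null; python3 go.py .5513 -.296 .0528 -13.4
```

```text
d [ 0.0031 -0.0018  0.0037] r [ 0.0032  0.0004 -0.006 ] t 31.87 gap 0.0869 pos [ 0.5523 -0.2994  0.0565]
```

```bash
python3 -m inch '[{"rx":0,"ry":0,"rz":0,"dx":0.003,"dy":-0.001,"dz":0.0015,"gripper":0.087},{"rx":0,"ry":0,"rz":0,"dx":0.003,"dy":-0.001,"dz":0.0015,"gripper":0.07},{"rx":0,"ry":0,"rz":0,"dx":0.003,"dy":-0.001,"dz":0.0015,"gripper":0.055},{"rx":0,"ry":0,"rz":0,"dx":0.003,"dy":-0.001,"dz":0.0015,"gripper":0.05},{"rx":0,"ry":0,"rz":0,"dx":0.003,"dy":-0.001,"dz":0.0015,"gripper":0.03},{"rx":0,"ry":0,"rz":0,"dx":0.003,"dy":-0.001,"dz":0.0015,"gripper":0.03},{"rx":0,"ry":0,"rz":0,"dx":0.003,"dy":-0.001,"dz":0.0015,"gripper":0.03},{"rx":0,"ry":0,"rz":0,"dx":0.003,"dy":-0.001,"dz":0.0015,"gripper":0.03},{"rx":0,"ry":0,"rz":0,"dx":0.003,"dy":-0.001,"dz":0.0015,"gripper":0.03}]' 30; python3 -m inch '[{"rx":0,"ry":0,"rz":0,"dx":0,"dy":0,"dz":0,"gripper":0.03}]' 40; python3 -m inch '[{"rx":0,"ry":0,"rz":0,"dx":0,"dy":0,"dz":-0.01,"gripper":0.03},{"rx":0,"ry":0,"rz":0,"dx":0,"dy":0,"dz":-0.03,"gripper":0.03},{"rx":0,"ry":0,"rz":0,"dx":0,"dy":0,"dz":-0.06,"gripper":0.03},{"rx":0,"ry":0,"rz":0,"dx":0,"dy":0,"dz":-0.09,"gripper":0.03},{"rx":0,"ry":0,"rz":0,"dx":0,"dy":0,"dz":-0.11,"gripper":0.03},{"rx":0,"ry":0,"rz":0,"dx":0,"dy":0,"dz":-0.115,"gripper":0.03},{"rx":0,"ry":0,"rz":0,"dx":0,"dy":0,"dz":-0.115,"gripper":0.03},{"rx":0,"ry":0,"rz":0,"dx":0,"dy":0,"dz":-0.115,"gripper":0.03}]' 40; python3 go.py .4614 .2388 .17 -13.4
```

```text
time_s: 32.62
eef_pos: [0.5509, -0.2957, 0.0531]
ee_rot: [-0.0, 0.787, 0.617, -0.0]
contact_force: [-0.3, 0.0, 0.8]
finger_gap: 0.0438
gripper_force: 29.9
time_s: 32.7
eef_pos: [0.5509, -0.2957, 0.0531]
ee_rot: [-0.0, 0.787, 0.617, -0.0]
contact_force: [0.0, 0.0, 0.8]
finger_gap: 0.0434
gripper_force: 39.9
time_s: 33.37
eef_pos: [0.5501, -0.2948, 0.1669]
ee_rot: [-0.001, 0.787, 0.617, -0.0]
contact_force: [0.2, 0.3, -4.2]
finger_gap: 0.0437
gripper_force: 39.9
d [ 0.4973 -0.2129 -0.0022] r [-0.0024 -0.0009 -0.0059] t 33.37 gap 0.0437 pos [ 0.5501 -0.2948  0.1669]
```

```bash
python3 -m inch '[{"rx":0,"ry":0,"rz":0,"dx":0.014,"dy":-0.006,"dz":0,"gripper":0.03},{"rx":0,"ry":0,"rz":0,"dx":0.041,"dy":-0.018,"dz":0,"gripper":0.03},{"rx":0,"ry":0,"rz":0,"dx":0.077,"dy":-0.033,"dz":0,"gripper":0.03},{"rx":0,"ry":0,"rz":0,"dx":0.497,"dy":-0.213,"dz":-0.003,"gripper":0.03},{"rx":0,"ry":0,"rz":0,"dx":0.497,"dy":-0.213,"dz":-0.003,"gripper":0.03},{"rx":0,"ry":0,"rz":0,"dx":0.497,"dy":-0.213,"dz":-0.003,"gripper":0.03},{"rx":0,"ry":0,"rz":0,"dx":0.497,"dy":-0.213,"dz":-0.003,"gripper":0.03},{"rx":0,"ry":0,"rz":0,"dx":0.497,"dy":-0.213,"dz":-0.003,"gripper":0.03},{"rx":0,"ry":0,"rz":0,"dx":0.497,"dy":-0.213,"dz":-0.003,"gripper":0.03},{"rx":0,"ry":0,"rz":0,"dx":0.497,"dy":-0.213,"dz":-0.003,"gripper":0.03},{"rx":0,"ry":0,"rz":0,"dx":0.497,"dy":-0.213,"dz":-0.003,"gripper":0.03},{"rx":0,"ry":0,"rz":0,"dx":0.497,"dy":-0.213,"dz":-0.003,"gripper":0.03}]'; python3 -m inch '[{"rx":0,"ry":0,"rz":0,"dx":0.035,"dy":-0.015,"dz":0,"gripper":0.03},{"rx":0,"ry":0,"rz":0,"dx":0.06,"dy":-0.026,"dz":0,"gripper":0.03},{"rx":0,"ry":0,"rz":0,"dx":0.072,"dy":-0.031,"dz":0,"gripper":0.03},{"rx":0,"ry":0,"rz":0,"dx":0.072,"dy":-0.031,"dz":0,"gripper":0.03},{"rx":0,"ry":0,"rz":0,"dx":0.072,"dy":-0.031,"dz":0,"gripper":0.03},{"rx":0,"ry":0,"rz":0,"dx":0.072,"dy":-0.031,"dz":0,"gripper":0.03}]'>/dev/null;python3 go.py .4616 .2386 .057 -13.4
```

```text
time_s: 34.37
eef_pos: [0.4734, 0.1583, 0.1689]
ee_rot: [-0.0, 0.787, 0.617, -0.002]
contact_force: [1.1, -0.1, -4.0]
finger_gap: 0.0438
gripper_force: 39.9
d [ 0.0065 -0.0023  0.1126] r [-0.001   0.0026 -0.0084] t 34.87 gap 0.0438 pos [0.4625 0.232  0.1696]
```

```bash
python3 -m inch '[{"rx":0,"ry":0,"rz":-0.003,"dx":0.0055,"dy":-0.002,"dz":0,"gripper":0.03},{"rx":0,"ry":0,"rz":-0.003,"dx":0.0055,"dy":-0.002,"dz":0.02,"gripper":0.03},{"rx":0,"ry":0,"rz":-0.003,"dx":0.0055,"dy":-0.002,"dz":0.05,"gripper":0.03},{"rx":0,"ry":0,"rz":-0.003,"dx":0.0055,"dy":-0.002,"dz":0.08,"gripper":0.03},{"rx":0,"ry":0,"rz":-0.003,"dx":0.0055,"dy":-0.002,"dz":0.1,"gripper":0.03},{"rx":0,"ry":0,"rz":-0.003,"dx":0.0055,"dy":-0.002,"dz":0.107,"gripper":0.03},{"rx":0,"ry":0,"rz":-0.003,"dx":0.0055,"dy":-0.002,"dz":0.108,"gripper":0.03},{"rx":0,"ry":0,"rz":-0.003,"dx":0.0055,"dy":-0.002,"dz":0.108,"gripper":0.03},{"rx":0,"ry":0,"rz":-0.003,"dx":0.0055,"dy":-0.002,"dz":0.108,"gripper":0.03},{"rx":0,"ry":0,"rz":-0.003,"dx":0.0055,"dy":-0.002,"dz":0.108,"gripper":0.03},{"rx":0,"ry":0,"rz":-0.003,"dx":0.0055,"dy":-0.002,"dz":0.108,"gripper":0.03}]'>/dev/null;python3 go.py .4616 .2386 .057 -13.4
```

```text
d [-0.0021 -0.0008  0.0069] r [ 0.0016 -0.0021 -0.0032] t 35.78 gap 0.0439 pos [0.4629 0.2405 0.0639]
```

```bash
python3 -m inch '[{"rx":0,"ry":0,"rz":0.001,"dx":-0.0015,"dy":0,"dz":0.002,"gripper":0.03},{"rx":0,"ry":0,"rz":0.001,"dx":-0.0015,"dy":0,"dz":0.003,"gripper":0.03},{"rx":0,"ry":0,"rz":0.001,"dx":-0.0015,"dy":0,"dz":0.0035,"gripper":0.03},{"rx":0,"ry":0,"rz":0.001,"dx":-0.0015,"dy":0,"dz":0.0035,"gripper":0.03}]' | grep -E 'pos|cont'; python3 -m inch '[{"rx":0,"ry":0,"rz":0,"dx":0,"dy":0,"dz":0.001,"gripper":0.03},{"rx":0,"ry":0,"rz":0,"dx":0,"dy":0,"dz":0.001,"gripper":0.03},{"rx":0,"ry":0,"rz":0,"dx":0,"dy":0,"dz":0.001,"gripper":0.03}]' | grep -E 'pos|cont'; python3 go.py .4616 .2386 .057 -13.4
```

```text
eef_pos: [0.4615, 0.2385, 0.059]
contact_force: [-0.1, 0.7, -4.0]
eef_pos: [0.4616, 0.2385, 0.058]
contact_force: [-0.4, -0.6, -4.3]
d [ 0.     -0.0001  0.001 ] r [-0.0002  0.0001 -0.0041] t 36.37 gap 0.0439 pos [0.4616 0.2385 0.058 ]
```

```bash
for i in 1 2; do python3 -m inch '[{"rx":0,"ry":0,"rz":0,"dx":0,"dy":0,"dz":0.0008,"gripper":0.03},{"rx":0,"ry":0,"rz":0,"dx":0,"dy":0,"dz":0.0008,"gripper":0.03},{"rx":0,"ry":0,"rz":0,"dx":0,"dy":0,"dz":0.0008,"gripper":0.03}]' | grep -E 'pos|cont'; done
```

```text
eef_pos: [0.4617, 0.2385, 0.0572]
contact_force: [-0.4, 0.1, -4.7]
eef_pos: [0.4618, 0.2386, 0.057]
contact_force: [-1.4, -1.2, 3.3]
```

Contact; release, rise, move aside, check.

```bash
python3 -m inch '[{"rx":0,"ry":0,"rz":0,"dx":0,"dy":0,"dz":0,"gripper":0.05},{"rx":0,"ry":0,"rz":0,"dx":0,"dy":0,"dz":0,"gripper":0.06},{"rx":0,"ry":0,"rz":0,"dx":0,"dy":0,"dz":0,"gripper":0.075},{"rx":0,"ry":0,"rz":0,"dx":0,"dy":0,"dz":0,"gripper":0.085},{"rx":0,"ry":0,"rz":0,"dx":0,"dy":0,"dz":0,"gripper":0.087},{"rx":0,"ry":0,"rz":0,"dx":0,"dy":0,"dz":-0.02,"gripper":0.087},{"rx":0,"ry":0,"rz":0,"dx":0,"dy":0,"dz":-0.06,"gripper":0.087},{"rx":0,"ry":0,"rz":0,"dx":0,"dy":0,"dz":-0.1,"gripper":0.087},{"rx":0,"ry":0,"rz":0,"dx":0,"dy":0,"dz":-0.14,"gripper":0.087},{"rx":0,"ry":0,"rz":0,"dx":0,"dy":0,"dz":-0.16,"gripper":0.087}]'; python3 -m inch '[{"rx":0,"ry":0,"rz":0,"dx":-0.35,"dy":0.15,"dz":0,"gripper":0.087},{"rx":0,"ry":0,"rz":0,"dx":-0.35,"dy":0.15,"dz":0,"gripper":0.087},{"rx":0,"ry":0,"rz":0,"dx":-0.35,"dy":0.15,"dz":0,"gripper":0.087},{"rx":0,"ry":0,"rz":0,"dx":-0.35,"dy":0.15,"dz":0,"gripper":0.087},{"rx":0,"ry":0,"rz":0,"dx":-0.35,"dy":0.15,"dz":0,"gripper":0.087},{"rx":0,"ry":0,"rz":0,"dx":-0.35,"dy":0.15,"dz":0,"gripper":0.087},{"rx":0,"ry":0,"rz":0,"dx":-0.35,"dy":0.15,"dz":0,"gripper":0.087},{"rx":0,"ry":0,"rz":0,"dx":-0.35,"dy":0.15,"dz":0,"gripper":0.087},{"rx":0,"ry":0,"rz":0,"dx":-0.35,"dy":0.15,"dz":0,"gripper":0.087},{"rx":0,"ry":0,"rz":0,"dx":-0.35,"dy":0.15,"dz":0,"gripper":0.087},{"rx":0,"ry":0,"rz":0,"dx":-0.35,"dy":0.15,"dz":0,"gripper":0.087},{"rx":0,"ry":0,"rz":0,"dx":-0.35,"dy":0.15,"dz":0,"gripper":0.087}]' | grep pos; python3 m.py | grep -E 'scene|top|tube|block|rack'; python3 - <<'E'
from h import *
snap('scene','scene3.png')
E
```

```text
time_s: 37.7
eef_pos: [0.4638, 0.2391, 0.2212]
ee_rot: [0.0, 0.786, 0.618, 0.004]
contact_force: [-0.4, 0.2, -0.0]
finger_gap: 0.0866
gripper_force: 0.0
eef_pos: [0.5247, -0.1366, 0.2161]
scene
rack 1700 (array([0.5103, 0.2574]), array([150.5, 170.1]), -13.3) 0.009292320355682504
block 259 (array([0.4612, 0.2413]), array([45. , 46.1]), -13.4) [0.4622 0.2417 0.0985]
tube 153 (array([0.4715, 0.2922]), 23.5) [0.4732 0.2942 0.0966]
top
rack 1108 (array([0.5107, 0.2535]), array([144.9, 162.8]), -13.2) 0.00799212260814941
block 242 (array([0.4616, 0.2375]), array([43. , 43.8]), -12.7) [0.4615 0.2365 0.098 ]
tube 115 (array([0.4729, 0.2892]), 22.1) [0.4722 0.2887 0.0968]m.py:19: RuntimeWarning: Mean of empty slice.
  m=reg((.525,.25),.045,.028,.06)&(hsv[...,1]>150)&(hsv[...,0]<30); print('collar',m.sum(),circ(P[m][:,:2]),P[m].mean(0))
  ret = um.true_divide(
```

View pics/scene3.png

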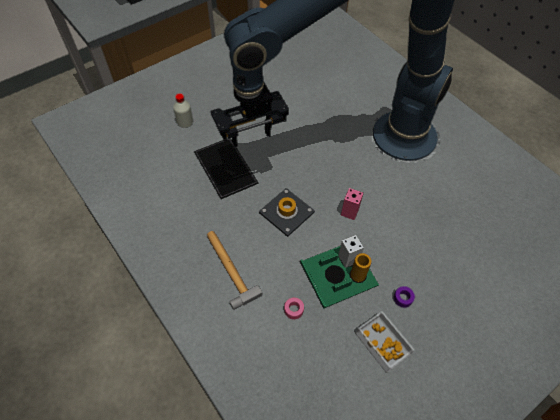

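The block (351,250) and tube (361,267) are back on their spots, each within 1 mm of the first measurement. The collar (287,206) is on the fixture and nothing else has moved.

```bash
python3 -m inch '[{"rx":0,"ry":0,"rz":0,"dx":0,"dy":0,"dz":0,"gripper":0.087},{"rx":0,"ry":0,"rz":0,"dx":0,"dy":0,"dz":0,"gripper":0.087},{"rx":0,"ry":0,"rz":0,"dx":0,"dy":0,"dz":0,"gripper":0.087}]' >/dev/null; python3 -c "from workcell import ctrl; print(ctrl.close_job())"
```

```text
the job is handed in; nothing more can be done
None
```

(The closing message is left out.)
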